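# Swing down the high bath-stall locker flap with a hook pole

## Robot

A 6-joint arm with a two-finger parallel gripper is mounted at the origin on the work surface. World frame = base frame: x ahead of the robot, y to its left, z up, the work surface at z = 0. Lengths are in m, angles in degrees, forces in N, time in s.
With the tool pointing down it reaches from about 0.3 to 0.75 m from the base axis. Payload 8.5 kg.
Tool frame: the origin (TCP) lies on the centre line of the jaws, within the pads' length; the fingertips stand 19 mm ahead of it and the grasp point (between the pads) is the TCP; z points along the fingers, x is the direction in which the jaws open and shut, and the axes are right-handed (so a half turn about z gives the same grasp; the last joint's range is limited). The gripper opens to 85 mm and grips with 20 to 120 N. Pads are 22 mm wide; open, the fingers measure 114 mm over their backs; the gripper's body (76 mm by 85 mm) begins 54 mm behind the grasp point. The pads swing forward as they close: fully open they stand 13 mm farther back than shut.
Start: joints at [56.534, 21.807, 74.336, -0, 83.858, -12.336], TCP at [0.198, 0.513, 0.25] pointing down, gripper open.
Joint ranges: [-178.18, 178.18], [-50.72, 133.34], [12.68, 142.11], [-81.47, 261.47], [9.98, 163.14], [-165.26, 165.26]. Speed limits (degrees/s): [136.94, 136.94, 180, 180, 180, 180].

## Interface

Orientations are given as a 3x3 rotation matrix whose columns are the frame's x, y, z axes.
In Python, from rig import env, cams, order gives the robot as it stands.
- The arm moves only by the tool step_arm, never from a script. Its argument "steps" is a list of rows, each an object with "xyz": the shift along the tool's x, y, z normalised to -1 to 1, where 1 is 0.04 m, a list of three; "turn": the turn, a rotation vector about the tool's x, y, z normalised to -1 to 1, where 1 is 0.08 rad, a list of three; "gripper": the gripper command: -1 is shut, 1 is fully open, values between are in proportion. A call has 1 to 20 rows; each row shifts and turns the commanded pose from where the row before left it, along the tool's axes as they then stand; what a row does not reach is not made up. A row lasts 1/12 s, in which the tool goes at most 41.7 mm and 7.16 degrees, less where a joint would pass 70% of its speed; a pose out of reach is approached as far as the arm can. A call with a number of a shift or a turn outside -1 to 1 is refused whole. A call with a gripper value outside its range is refused whole. The fingers move at their own pace and stop on an object; "squeeze" is the grip in N (left out, the last holds). Time passes only in rows, so rows that do not move let the fingers close. It gives the time, the measured TCP pose, the force and the opening at its end, in the units of the state.
- env.observe(): the state, without advancing time (a new reading comes with each control period).
- cams.get_image(name): name is "scene" or "top" or "wrist"; returns (picture, depth): 480x640x3 uint8, red, green, blue; 480x640 float32, m along the optical axis (not along the pixel's ray), 0 where there is no reading.
- cams.camera_info(name): a dict with "fx", "fy", "cx", "cy" (pixels), "extrinsics" (4x4, takes a point from camera to world coordinates). Camera axes: x right, y down, z forward; pixel columns grow to the right and rows downward; lengths in m; the calibration is good to about 2 mm. The wrist camera is an equidistant fisheye: a pixel r from the principal point sees the ray r / f radians off the axis. A picture is of the moment at which its call begins: read the wrist's pose just before it. camera_info takes no time and is no camera call; for the wrist camera it gives the pose at the moment of the call.
- order.close_job(): hands the job in, once; it reports no verdict.
The state is a dict: "time_s": time; "q": joint angles; "qvel": joint speeds; "joint_efforts": joint torques, N m; "position": TCP position; "tool_rot": TCP orientation; "ft_force": force on the tool from outside, world axes, zero at the start; "wrist_torque": the same for the moment, N m; "grip_width": finger opening in m.
Only numpy, scipy, OpenCV 4.12 (cv2) and the standard library are available. Lean on these libraries where they do the work, as an engineer would, in place of code of your own. Each camera call takes 0.05 s, during which the arm holds its last target. There are 200 camera calls.

## Task

Take the orange-handled hook pole from its white rest, put its side pin through the brass eye on the blue flap of the high locker, and gently swing the flap down until it is fully open against its stop, the pin staying in the eye all the way. Touch the flap and eye only with the pole and do not strain them (the eye bends at 15 N). Then unhook, lay the pole back in its rest the way it lay and let go, leaving the flap open and the lota, soap dish, jar and comb undisturbed.

Things in the scene. Friction and masses are not known exactly. Their poses are not given: they have to be found in the camera images.
- grip (a point): hook pole (100 g): centre of its orange handle, 100 mm long, 16 wide, 22 high. Axes: x from handle to hook, y left, z up. An 8 mm steel rod runs on along x at half height, ending at the pin 120 mm from this point
- pin (a point): middle of the hook pole's pin, 120 mm along x and 19 mm to -y of the handle centre (axes as grip). The pin is a straight blunt steel bar, 8 mm thick, at right angles to the rod's end, pointing to -y (right, seen from the handle); its tip is 37 mm from the rod's axis
- eye_mount (a point): on the flap: mid-slot of the brass eye's mount. The hole's centre (eye_hole) lies on this point's z line, anywhere from 20 mm below to 20 mm above it (not measured, differs each time; find it by touch or sight), clamped: it does not slide under 15 N. Axes turn with the flap; shut: x into the locker, y along the hinge towards the robot, z up
- locker: white locker on an upright panel, 300 mm high, 340 wide, fixed; x points into it, z up. Its eye is a ring of 5 mm wire around the line of eye_mount: hole 12 mm, outside 22 mm; hole axis is y, parallel to the hinge. The ring's centre is 18 mm in front of the flap's face. Both sides of the ring and the space above it are free; the pole comes from the +y side, x axes parallel
- hinge (a point): on the locker: point of the flap's hinge line straight below the eye, 150 mm above the work surface. Axes: x level into the locker, y along the hinge, z up. With the flap shut eye_mount is 110 mm above and 26 mm in front (-x). The blue flap, 250 wide, 142 high, 8 thick, is hinged along its lower edge; its upper edge swings out to -x and down
- flap (a joint): flap angle in rad: 0 shut (upright), 1.4 fully down at its stop (nearly level); starts up to 0.12 open. A stiff friction hinge (0.7 N m: 6 to 8 N at the eye) keeps it at any angle; it neither falls nor springs back. The eye is on the outer face, so it hangs below the open flap and the pole ends up under it: leave outwards before rising
- rest_mid (a point): place of the handle's centre with the pole in its rest, 56 mm above the work surface; x as the pole must point (handle to hook), z up. White fixed stand with two open-topped forks: 24 mm wide, 40 mm behind this point, for the handle (tops 59 mm high); 16 mm wide, 85 mm ahead, for the rod (tops 66 mm high). Between them the handle's sides are free for fingers
- lota: stainless lota (round pot, 88 mm wide, 85 mm high) on the work surface; origin under its centre
- soap_dish: heart-shaped pink soap dish with a white soap, about 100 by 110 mm, 28 mm high, on the work surface; origin under its middle
- jar: glass jar with aluminium cap, 60 mm wide, 80 mm high, on the shelf above the locker (305 mm high); origin under its centre
- comb: black comb, 150 mm long, lying on the shelf above the locker; origin under its middle
There are look-alikes about, which are no part of the job. Of the things that look like the part that bears grip, the largest one is meant. There is more than one size of the part that bears rest_mid; the job needs the larger.

How it is judged (in metres and radians):
On the way, in this order (a step that is already met when the one before it is completed fails the run):
1. the pin is through the eye while the flap is still up (under 0.5 rad) (x of pin in the frame of eye_hole between -0.0065 and 0.0065 m and y of pin in the frame of eye_hole between -0.018 and 0.018 m and z of pin in the frame of eye_hole between -0.0065 and 0.0065 m and value of joint flap below 0.5 rad), for 0.2 s.
2. the flap has been pulled past 1.3 rad with the pin still in the eye (x of pin in the frame of eye_hole between -0.0065 and 0.0065 m and y of pin in the frame of eye_hole between -0.018 and 0.018 m and z of pin in the frame of eye_hole between -0.0065 and 0.0065 m and value of joint flap above 1.3 rad), for 0.1 s.
At the end, for the whole second after the job is handed in: The flap is open beyond 1.3 rad, the pole lies still in its rest (handle centre within 15 mm of its place, along the rest within 0.15 rad, pin not rolled down or up by over 0.2 rad), released; lota, soap dish, jar and comb have moved less than 20 mm (value of joint flap above 1.3 rad and distance between grip and rest_mid below 0.015 m and angle between the x axis of grip and the x axis of rest_mid, either way round below 0.15 rad and angle between grip's own z axis and vertical below 0.2 rad and horizontal distance between pin and rest_mid above 0.1 m and linear speed of pole below 0.02 m/s); the robot touches nothing.
It fails at once if the lota, soap dish, jar or comb is disturbed (moved over 20 mm) (distance of any of lota, soap_dish, jar, comb from where it was at the start of the episode above 0.02 m).
It fails at once if the pole strains the eye or flap with more than 15 N (contact force between pole and flap above 15 N).
It fails at once if the fingers or arm touch the flap or its eye (contact force between any of the fingers, the arm and flap above 1 N).
It fails at once if the flap is flung: faster than 1.5 rad/s (velocity of joint flap above 1.5 rad/s).
It also fails if it takes over 72 s, if anything falls off the work surface, if the arm or the gripper's body presses on something with over 40 N, if the wrist force passes 120 N, or if a joint passes its speed limit or range.

## Working session

There is one attempt and no reset: what is moved stays moved. The work goes in short steps, Python scripts to look and compute and a tool call to move; the robot and the scene stay as the last step left them, time stands still between calls to the robot, and variables do not carry over. Pictures are saved under pics/ and viewed, about 8 in all and at most 12, crops included, and the job is handed in when it is done.

Besides the shell and the picture viewer there is one more tool, called in YAML: its name, and indented under it one key for each argument. step_arm: Moves the arm, as the interface text tells. Scaled input: -1 to 1 covers 0.04 m each way for a shift and 0.08 rad each way for a turn. Its arguments: {"type":"object","properties":{"steps":{"type":"array"},"squeeze":{"type":"number"}},"required":["steps"]}

```bash
ls; mkdir -p pics
cat > h.py <<'E'
import numpy as np, cv2
from rig import env, cams, order
def snap(n):
    im,d=cams.get_image(n); ci=cams.camera_info(n); np.savez(f'{n}.npz',im=im,d=d,E=np.array(ci['extrinsics']),K=np.array([ci['fx'],ci['fy'],ci['cx'],ci['cy']])); return im,d
class V:
    def __init__(s,n):
        z=np.load(f'{n}.npz'); s.im,s.d,s.E=z['im'],z['d'],z['E']; s.fx,s.fy,s.cx,s.cy=z['K']
    def pt(s,u,v,d=None):
        d=s.d[int(v),int(u)] if d is None else d
        return s.E[:3,:3]@np.array([(u-s.cx)/s.fx*d,(v-s.cy)/s.fy*d,d])+s.E[:3,3]
    def plane(s,u,v,z):
        r=s.E[:3,:3]@np.array([(u-s.cx)/s.fx,(v-s.cy)/s.fy,1]); o=s.E[:3,3]; return o+r*(z-o[2])/r[2]
    def cloud(s):
        v,u=np.mgrid[:480,:640]; P=np.stack([(u-s.cx)/s.fx*s.d,(v-s.cy)/s.fy*s.d,s.d],-1); return P@s.E[:3,:3].T+s.E[:3,3]
E
python3 - <<'E'
from h import *
for n in('scene','top'):
    im,d=snap(n); cv2.imwrite(f'pics/{n}0.png',im[:,:,::-1]); v=V(n); print(n,v.fx,v.cx,v.E.round(3).tolist(),(d>0).mean())
print(env.observe())
E
```

```text
pics
scene 489.66990927024 315.1193635448133 [[-0.172, 0.843, -0.509, 1.104], [0.985, 0.154, -0.078, -0.022], [0.012, -0.515, -0.857, 1.143], [0.0, 0.0, 0.0, 1.0]] 0.9958658854166667
top 553.4983830842974 318.1798154674904 [[-0.013, -0.987, 0.163, 0.36], [-0.999, 0.008, -0.031, -0.073], [0.029, -0.164, -0.986, 1.292], [0.0, 0.0, 0.0, 1.0]] 0.9959114583333334
{'time_s': 0.1, 'q': array([ 5.65342102e+01,  2.18378717e+01,  7.43790188e+01,  1.98666358e-04,
        8.38565401e+01, -1.23350730e+01]), 'qvel': array([ 0.03494527, -0.00863523, -0.29730998, -0.07847223,  0.1501857 ,
        0.01327729]), 'joint_efforts': array([ 3.87750464e-03, -4.49220943e+01, -2.31658924e+01, -2.06612767e-04,
        3.65515152e-03,  7.69553168e-06]), 'position': array([0.1981395 , 0.5128252 , 0.24977474]), 'tool_rot': array([[ 3.60496825e-01,  9.32760170e-01, -7.09603644e-04],
       [ 9.32759601e-01, -3.60497417e-01, -1.06723446e-03],
       [-1.25128408e-03, -2.77154977e-04, -9.99999179e-01]]), 'ft_force': array([ 0.95772572, -0.85068377,  0.07235723]), 'wrist_torque': array([ 0.06835226,  0.00087361, -0.00724851]), 'grip_width': 0.08539267279750823}
```

View pics/scene0.png

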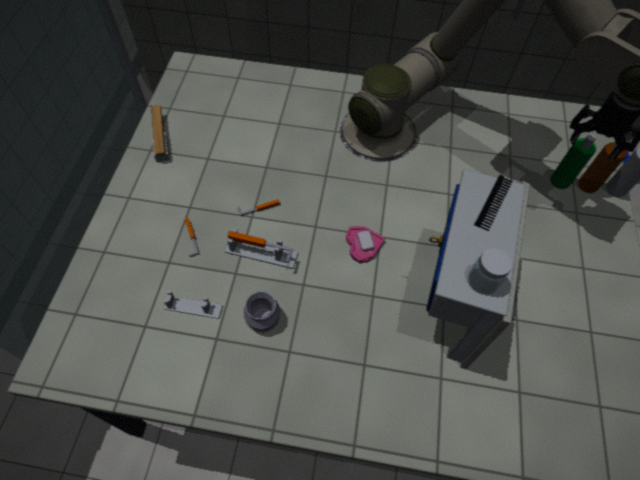

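View pics/top0.png

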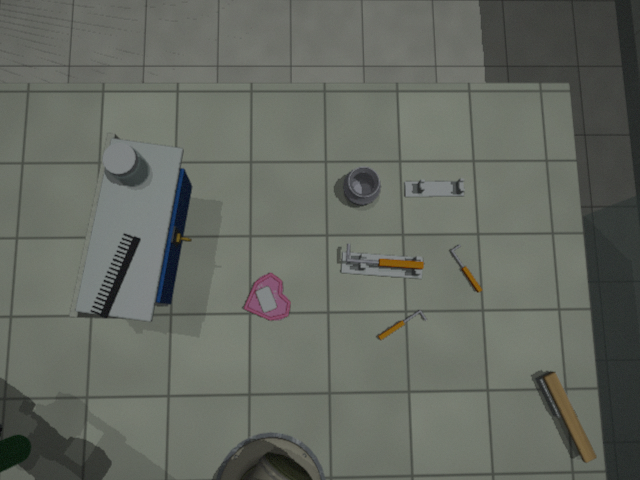

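The pole in its rest is at top pixel (385,263): its handle is at (400,265) and its pin points up at (347,250). The other orange handles, at (470,278) and (388,330), are smaller and lie loose on the surface. The other rest, at (435,188), is smaller and empty. The brass eye is at top (182,238) and scene (437,240). The brown object at (568,415) is not a pole. Next I'll confirm in one enlarged crop and measure.

Run:
```python
from h import *
t=V('top');s=V('scene')
a=cv2.resize(t.im[225:345,330:490],None,fx=4,fy=4,interpolation=cv2.INTER_CUBIC)
b=cv2.resize(s.im[210:310,400:500],(480,480),interpolation=cv2.INTER_CUBIC)
c=cv2.resize(t.im[215:265,150:220],(320,480//2),interpolation=cv2.INTER_CUBIC)
out=np.zeros((600,800,3),np.uint8);out[:300,:400]=cv2.resize(a,(400,300));out[300:540,:320]=c;out[:400,400:]=cv2.resize(b,(400,400))
cv2.imwrite('pics/crop.png',out[:,:,::-1])
for v,n in((t,'top'),(s,'scene')):
    hsv=cv2.cvtColor(v.im,cv2.COLOR_RGB2HSV); C=v.cloud()
    m=cv2.inRange(hsv,(8,150,100),(22,255,255))
    k,L,st,ce=cv2.connectedComponentsWithStats(m)
    for i in range(1,k):
        if st[i,4]>15:
            P=C[L==i]; r=cv2.minAreaRect(np.float32(P[:,:2])*1000)
            print(n,'orange',st[i],ce[i].round(1),np.median(P,0).round(4),[np.round(x,1) for x in r])
    m=cv2.inRange(hsv,(100,120,40),(130,255,255)); k,L,st,ce=cv2.connectedComponentsWithStats(m)
    for i in range(1,k):
        if st[i,4]>60:
            P=C[L==i]; print(n,'blue',st[i],P.min(0).round(3),P.max(0).round(3))
    # locker top surface
    q=np.abs(C[...,2]-.305)<.012
    q&=(C[...,1]>.1); P=C[q]; r=cv2.minAreaRect(np.float32(P[:,:2])*1000); print(n,'lockertop',len(P),np.median(P,0).round(3),r)
```

```text
top orange [380 259  43  10 287] [400.8 263.3] [ 0.4889 -0.2934  0.0672] [array([ 446.1, -198.7]), array([ 56. , 300.1]), np.float64(23.7)]
top orange [463 267  19  25 108] [472. 279.] [ 0.4557 -0.4696  0.015 ] [array([ 455.9, -469.2]), array([65. , 10.1]), np.float64(32.9)]
top orange [379 321  25  18 120] [391.1 329.7] [ 0.3416 -0.2759  0.0151] [array([ 341.7, -276.1]), array([ 9., 64.]), np.float64(31.5)]
top blue [156 169  35 134 737] [ 0.36  -0.073  0.17 ] [0.645 0.187 1.292]
top lockertop 13023 [0.511 0.234 0.305] ((423.5882873535156, 271.28662109375), (187.77926635742188, 565.5682983398438), 73.63004302978516)
scene orange [257 200  22   9  63] [267.2 203.7] [ 0.344  -0.2779  0.0133] [array([ 345.5, -276.2]), array([10.7, 64.2]), np.float64(30.7)]
scene orange [185 218   9  19  74] [189.1 227. ] [ 0.4585 -0.4686  0.0134] [array([ 769.6, -256.6]), array([817.3,  10.7]), np.float64(34.3)]
scene orange [228 231  37  13 189] [246.2 237.1] [ 0.4918 -0.2958  0.0653] [array([ 490.9, -295.6]), array([97. , 16.9]), np.float64(83.6)]
scene blue [434 185  25  97 327] [ 0.405 -0.022  0.2  ] [1.104 0.184 1.143]
scene lockertop 9234 [0.524 0.234 0.303] ((270.0753173828125, 360.58831787109375), (889.4351806640625, 433.206787109375), 0.056077465415000916)
```

View pics/crop.png

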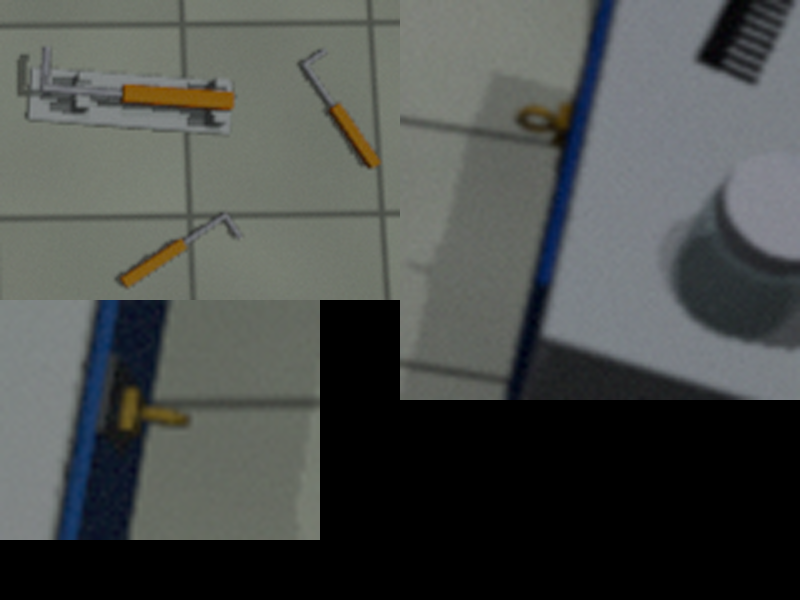

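The crop confirms the pole: it is the large orange handle in the larger rest. The brass ring shows at crop (540,120), which is about scene (435,240), and at crop (165,415), which is about top (186,239). Next I'll fit the axes and triangulate the ring.

Run:
```python
from h import *
t=V('top');s=V('scene')
for v,n,(r0,r1,c0,c1) in((t,'top',(225,255,160,205)),(s,'scene',(225,255,420,450))):
    hsv=cv2.cvtColor(v.im,cv2.COLOR_RGB2HSV); C=v.cloud(); C[v.d<=0]=np.nan
    m=cv2.inRange(hsv,(12,90,50),(32,255,255))[r0:r1,c0:c1]
    for y,x in zip(*np.nonzero(m)): print(n,x+c0,y+r0,C[y+r0,x+c0].round(3).tolist())
    q=(np.abs(C[...,2]-.305)<.006)&(C[...,1]>.1)
    k,L,st,ce=cv2.connectedComponentsWithStats(q.astype(np.uint8)); i=1+st[1:,4].argmax(); P=C[L==i]
    print(n,'shelf',cv2.minAreaRect(np.float32(P[:,:2])*1000))
    # front edge line: for x bins min y
    E=[(x,np.nanpercentile(P[np.abs(P[:,0]-x)<.008,1],1)) for x in np.arange(.4,.62,.02)]
    print(np.polyfit(*np.array(E).T,1), np.round(E,4).tolist())
    # handle axis
    o=cv2.inRange(hsv,(8,150,100),(22,255,255))>0; P=C[o&(C[...,2]>.055)&(C[...,2]<.08)]
    P=P[np.linalg.norm(P[:,:2]-[.49,-.295],axis=1)<.08]
    print(n,'handle',len(P),cv2.minAreaRect(np.float32(P[:,:2])*1000),cv2.fitLine(np.float32(P[:,:2])*1000,2,0,.01,.01).ravel())
    # flap cloud
    b=cv2.inRange(hsv,(100,120,30),(130,255,255))>0; P=C[b&(C[...,1]>.1)]; P=P[(P[:,2]>.14)&(P[:,2]<.31)]
    print('flap',len(P),np.nanmin(P,0),np.nanmax(P,0)); 
    A=np.c_[P[:,0],P[:,2],np.ones(len(P))]; print(np.linalg.lstsq(A,P[:,1],rcond=None)[0])
```

```text
top 178 233 [0.532, 0.162, 0.243]
top 179 233 [0.533, 0.161, 0.235]
top 177 234 [0.528, 0.161, 0.254]
top 178 234 [0.528, 0.159, 0.254]
top 179 234 [0.529, 0.158, 0.252]
top 177 235 [0.526, 0.161, 0.255]
top 178 235 [0.527, 0.159, 0.253]
top 179 235 [0.527, 0.158, 0.252]
top 177 236 [0.525, 0.161, 0.254]
top 178 236 [0.525, 0.159, 0.252]
top 179 236 [0.525, 0.158, 0.249]
top 176 237 [0.522, 0.161, 0.261]
top 177 237 [0.523, 0.162, 0.25]
top 178 237 [0.523, 0.159, 0.253]
top 179 237 [0.523, 0.158, 0.249]
top 181 237 [0.525, 0.157, 0.238]
top 182 237 [0.536, 0.17, 0.168]
top 183 237 [0.538, 0.171, 0.153]
top 184 237 [0.562, 0.201, 0.002]
top 185 237 [0.563, 0.2, -0.003]
top 176 238 [0.52, 0.162, 0.258]
top 177 238 [0.522, 0.162, 0.248]
top 178 238 [0.521, 0.159, 0.255]
top 179 238 [0.521, 0.157, 0.254]
top 180 238 [0.523, 0.158, 0.242]
top 181 238 [0.522, 0.155, 0.245]
top 182 238 [0.522, 0.153, 0.249]
top 183 238 [0.522, 0.151, 0.248]
top 184 238 [0.521, 0.148, 0.252]
top 185 238 [0.521, 0.146, 0.252]
top 186 238 [0.521, 0.144, 0.252]
top 187 238 [0.521, 0.143, 0.251]
top 188 238 [0.5
[... 3089 characters left out ...]
0.526, 0.15, 0.234]
scene 435 242 [0.526, 0.152, 0.233]
scene 437 242 [0.526, 0.156, 0.236]
scene shelf ((536.0581665039062, 238.44602966308594), (143.42857360839844, 328.3638610839844), 81.32263946533203)
[-0.15380255  0.24988099] [[0.4, 0.1887], [0.42, 0.1848], [0.44, 0.182], [0.46, 0.1795], [0.48, 0.1761], [0.5, 0.173], [0.52, 0.1695], [0.54, 0.167], [0.56, 0.1637], [0.58, 0.1608], [0.6, 0.1576]]
scene handle 189 ((490.9260559082031, -295.63787841796875), (96.97233581542969, 16.928407669067383), 83.5758285522461) [ 8.9117594e-02  9.9602109e-01  4.9146317e+02 -2.9535870e+02]
flap 355 [0.10585806 0.14413522 0.14547893] [0.65116542 0.65792191 0.29288695]
[-0.48846386 -1.15386325  0.75444702]
```

step_arm:
  steps:
    - {"xyz":[0,0,-1],"turn":[0,0,1],"gripper":1}
    - {"xyz":[0,0,-1],"turn":[0,0,1],"gripper":1}
    - {"xyz":[0,0,-1],"turn":[0,0,1],"gripper":1}
    - {"xyz":[0,0,-1],"turn":[0,0,1],"gripper":1}
    - {"xyz":[0,0,-0.3],"turn":[0,0,1],"gripper":1}
    - {"xyz":[0,0,0],"turn":[0,0,1],"gripper":1}
    - {"xyz":[0,0,0],"turn":[0,0,1],"gripper":1}
    - {"xyz":[0,0,0],"turn":[0,0,1],"gripper":1}
    - {"xyz":[0,0,0],"turn":[0,0,1],"gripper":1}
    - {"xyz":[0,0,0],"turn":[0,0,1],"gripper":1}
    - {"xyz":[0,0,0],"turn":[0,0,1],"gripper":1}
    - {"xyz":[0,0,0],"turn":[0,0,1],"gripper":1}
    - {"xyz":[0,0,0],"turn":[0,0,1],"gripper":1}
    - {"xyz":[0,0,0],"turn":[0,0,1],"gripper":1}
    - {"xyz":[0,0,0],"turn":[0,0,1],"gripper":1}
    - {"xyz":[0,0,0],"turn":[0,0,1],"gripper":1}
    - {"xyz":[0,0,0],"turn":[0,0,0.12],"gripper":1}

```text
time_s: 1.52
position: [0.1983, 0.513, 0.4219]
tool_rot: [[0.996, -0.09, -0.0], [-0.09, -0.996, -0.001], [-0.0, 0.001, -1.0]]
ft_force: [0.2, 0.2, 0.2]
grip_width: 0.0852
```

step_arm:
  steps:
    - {"xyz":[0.3,0.7,0],"turn":[0,0,0],"gripper":1}
    - {"xyz":[0.3,0.7,0],"turn":[0,0,0],"gripper":1}
    - {"xyz":[0.3,0.7,0],"turn":[0,0,0],"gripper":1}
    - {"xyz":[0.3,0.7,0],"turn":[0,0,0],"gripper":1}
    - {"xyz":[0.3,0.7,0],"turn":[0,0,0],"gripper":1}
    - {"xyz":[0.3,0.7,0],"turn":[0,0,0],"gripper":1}
    - {"xyz":[0.3,0.7,0],"turn":[0,0,0],"gripper":1}
    - {"xyz":[0.3,0.7,0],"turn":[0,0,0],"gripper":1}
    - {"xyz":[0.3,0.7,0],"turn":[0,0,0],"gripper":1}
    - {"xyz":[0.3,0.7,0],"turn":[0,0,0],"gripper":1}
    - {"xyz":[0.4,0.8,0],"turn":[0,0,0],"gripper":1}
    - {"xyz":[0.4,0.8,0],"turn":[0,0,0],"gripper":1}
    - {"xyz":[0.4,0.8,0],"turn":[0,0,0],"gripper":1}
    - {"xyz":[0.4,0.8,0],"turn":[0,0,0],"gripper":1}
    - {"xyz":[0.4,0.8,0],"turn":[0,0,0],"gripper":1}
    - {"xyz":[0.4,0.8,0.5],"turn":[0,0,0],"gripper":1}
    - {"xyz":[0.4,0.8,0.5],"turn":[0,0,0],"gripper":1}
    - {"xyz":[0.4,0.8,0.5],"turn":[0,0,0],"gripper":1}
    - {"xyz":[0.4,0.8,0.5],"turn":[0,0,0],"gripper":1}
    - {"xyz":[0.4,0.8,0.5],"turn":[0,0,0],"gripper":1}

```text
time_s: 3.18
position: [0.4247, -0.111, 0.3213]
tool_rot: [[0.996, -0.086, 0.0], [-0.086, -0.996, 0.0], [0.0, -0.0, -1.0]]
ft_force: [1.0, -0.4, 0.1]
grip_width: 0.0854
```

step_arm:
  steps:
    - {"xyz":[0.34,0.7,0.5],"turn":[0,0,0],"gripper":1}
    - {"xyz":[0.34,0.7,0.5],"turn":[0,0,0],"gripper":1}
    - {"xyz":[0.34,0.7,0.5],"turn":[0,0,0],"gripper":1}
    - {"xyz":[0.34,0.7,0.5],"turn":[0,0,0],"gripper":1}
    - {"xyz":[0.34,0.7,0.5],"turn":[0,0,0],"gripper":1}
    - {"xyz":[0.34,0.7,0.5],"turn":[0,0,0],"gripper":1}
    - {"xyz":[0,0,0],"turn":[0,0,0],"gripper":1}

```text
time_s: 3.77
position: [0.4912, -0.2873, 0.1973]
tool_rot: [[0.996, -0.088, -0.005], [-0.088, -0.996, 0.004], [-0.005, -0.003, -1.0]]
ft_force: [-0.9, 0.2, 0.1]
grip_width: 0.0852
```

Run:
```python
from h import *
o=env.observe(); print(o['position'],o['q'])
im,d=snap('wrist'); cv2.imwrite('pics/w1.png',im[:,:,::-1]); w=V('wrist'); print(w.fx,w.fy,w.cx,w.cy,w.E.round(4).tolist(),(d>0).mean())
```

```text
[ 0.49117414 -0.28733876  0.19728129] [-4.22273414e+01  2.62753505e+01  7.61249958e+01 -4.03750473e-02
  7.79467264e+01 -3.71446070e+01]
371.64829954431775 371.64829954431775 327.07815959001294 236.30835798487414 [[0.9961, -0.0828, -0.0313, 0.4994], [-0.0884, -0.9458, -0.3125, -0.205], [-0.0037, 0.314, -0.9494, 0.3234], [0.0, 0.0, 0.0, 1.0]] 0.9960091145833333
```

View pics/w1.png

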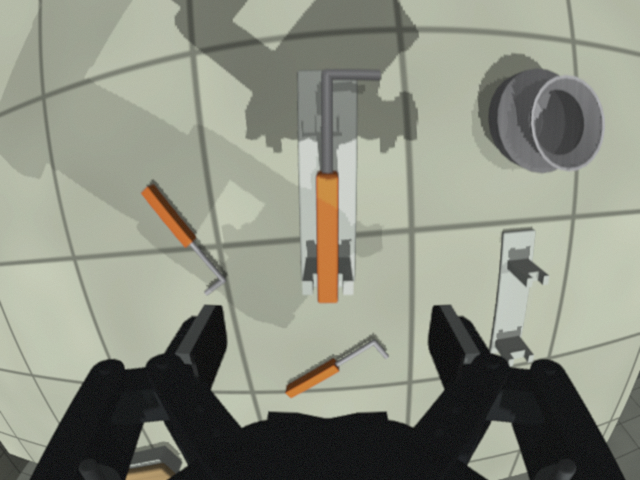

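The wrist view shows the handle at (328,237) aligned with the jaws and the pin at the top (350,75). The rest fork ends flank the handle's rear at about y=280. I'll measure it with fisheye rays.

```bash
cat >> h.py <<'E'
def wray(w,u,v):
    a=np.stack([np.asarray(u,float)-w.cx,np.asarray(v,float)-w.cy],-1); r=np.hypot(a[...,0],a[...,1])+1e-9; th=r/w.fx
    c=np.stack([np.sin(th)*a[...,0]/r,np.sin(th)*a[...,1]/r,np.cos(th)],-1); return c@w.E[:3,:3].T, np.cos(th)
def wplane(w,u,v,z):
    R,_=wray(w,u,v); o=w.E[:3,3]; return o+R*((z-o[2])/R[...,2])[...,None]
def wcloud(w):
    v,u=np.mgrid[:480,:640]; R,c=wray(w,u,v); return w.E[:3,3]+R*(w.d/c)[...,None]
E
python3 - <<'E'
from h import *
w=V('wrist'); hsv=cv2.cvtColor(w.im,cv2.COLOR_RGB2HSV)
m=cv2.inRange(hsv,(5,150,80),(22,255,255)); k,L,st,ce=cv2.connectedComponentsWithStats(m); i=1+st[1:,4].argmax(); y,x=np.nonzero(L==i)
P=wplane(w,x,y,np.full(len(x),.067)); C=wcloud(w)[y,x]; print(np.median(C,0),C.min(0),C.max(0))
top=np.abs(C[:,2]-.067)<.004; r=cv2.minAreaRect(np.float32(P[top][:,:2])*1000); print(r); print(cv2.fitLine(np.float32(P[top][:,:2])*1000,2,0,.01,.01).ravel())
for u,v in((327,120),(327,76),(380,74)): print(wcloud(w)[v,u],wplane(w,u,v,np.array(.06)))
E
```

```text
[ 0.4909791  -0.28792378  0.0692825 ] [ 0.47936666 -0.34162351  0.05640603] [ 0.50165954 -0.20500578  0.3234443 ]
((490.3967590332031, -292.82476806640625), (99.43793487548828, 15.065962791442871), 85.38155364990234)
[ 8.8680759e-02  9.9606007e-01  4.9083456e+02 -2.9049710e+02]
[ 0.49823414 -0.2066037   0.06241732] [ 0.49822331 -0.2066185   0.06      ]
[ 0.5009809  -0.17563372  0.06183537] [ 0.50099196 -0.17542765  0.06      ]
[ 0.53760248 -0.17672756  0.06201563] [ 0.53789699 -0.17650954  0.06      ]
```

step_arm:
  steps:
    - {"xyz":[0,0,0.7],"turn":[0,0,0],"gripper":1}
    - {"xyz":[0,0,0.7],"turn":[0,0,0],"gripper":1}
    - {"xyz":[0,0,0.7],"turn":[0,0,0],"gripper":1}
    - {"xyz":[0,0,0.7],"turn":[0,0,0],"gripper":1}
    - {"xyz":[0,0,0.5],"turn":[0,0,0],"gripper":1}
    - {"xyz":[0,0,0.2],"turn":[0,0,0],"gripper":1}
    - {"xyz":[0,0,0],"turn":[0,0,0],"gripper":1}

```text
time_s: 4.4
position: [0.4909, -0.2828, 0.0616]
tool_rot: [[0.996, -0.086, -0.002], [-0.086, -0.996, 0.002], [-0.002, -0.002, -1.0]]
ft_force: [-0.6, -0.0, -0.4]
grip_width: 0.0852
```

step_arm:
  squeeze: 110
  steps:
    - {"xyz":[0,0,0],"turn":[0,0,0],"gripper":-1}
    - {"xyz":[0,0,0],"turn":[0,0,0],"gripper":-1}
    - {"xyz":[0,0,0],"turn":[0,0,0],"gripper":-1}
    - {"xyz":[0,0,0],"turn":[0,0,0],"gripper":-1}
    - {"xyz":[0,0,0],"turn":[0,0,0],"gripper":-1}
    - {"xyz":[0,0,0],"turn":[0,0,0],"gripper":-1}
    - {"xyz":[0,0,0],"turn":[0,0,0],"gripper":-1}
    - {"xyz":[0,0,0],"turn":[0,0,0],"gripper":-1}
    - {"xyz":[0,0,0],"turn":[0,0,0],"gripper":-1}
    - {"xyz":[0,0,0],"turn":[0,0,0],"gripper":-1}

```text
time_s: 5.23
position: [0.4916, -0.2838, 0.0631]
tool_rot: [[0.996, -0.088, 0.001], [-0.088, -0.996, -0.001], [0.001, 0.001, -1.0]]
ft_force: [0.2, 0.8, 5.8]
grip_width: 0.0142
```

step_arm:
  steps:
    - {"xyz":[0,0,-0.3],"turn":[0,0,0],"gripper":-1}
    - {"xyz":[0,0,-0.5],"turn":[0,0,0],"gripper":-1}
    - {"xyz":[0,0,-0.7],"turn":[0,0,0],"gripper":-1}
    - {"xyz":[0,0,-0.7],"turn":[0,0,0],"gripper":-1}
    - {"xyz":[0,0,-0.8],"turn":[0,0,0],"gripper":-1}
    - {"xyz":[0,0,0],"turn":[0,0,0],"gripper":-1}
    - {"xyz":[0,0,0],"turn":[0,0,0],"gripper":-1}
    - {"xyz":[0,0,0],"turn":[0,0,0],"gripper":-1}

```text
time_s: 5.9
position: [0.4909, -0.2834, 0.1815]
tool_rot: [[0.996, -0.088, -0.001], [-0.088, -0.996, 0.001], [-0.001, -0.001, -1.0]]
ft_force: [1.0, 0.0, -1.3]
grip_width: 0.0137
```

```bash
cat > pole.py <<'E'
from h import *
def pole(fn=None):
    o=env.observe(); R=np.array(o['tool_rot']); p=np.array(o['position'])
    im,d=snap('wrist'); w=V('wrist'); C=(wcloud(w)-p)@R  # tool frame
    if fn: cv2.imwrite(fn,im[:,:,::-1])
    return o,w,C
E
python3 - <<'E'
from pole import *
o,w,C=pole('pics/w2.png'); print(o['time_s'],o['position'],o['ft_force'],o['tool_rot'][:,2])
hsv=cv2.cvtColor(w.im,cv2.COLOR_RGB2HSV); d=w.d
m=cv2.inRange(hsv,(5,150,80),(22,255,255)); k,L,st,ce=cv2.connectedComponentsWithStats(m); i=1+st[1:,4].argmax(); print(st[i]); P=C[L==i]
print('handle tool', np.percentile(P,[2,50,98],axis=0).round(4).tolist())
q=(np.abs(C[...,2])<.03)&(C[...,1]<-.04)&(C[...,1]>-.15)&(np.abs(C[...,0])<.06)&(L!=i)
P=C[q]; print(len(P)); 
for y in np.arange(-.14,-.04,.01):
    s=P[np.abs(P[:,1]-y)<.005]
    if len(s): print(round(y,3),len(s),np.percentile(s,[3,50,97],axis=0).round(4).tolist())
E
```

```text
5.9 [ 0.49090211 -0.2833999   0.18154195] [ 1.01300724  0.00190806 -1.34516601] [-1.03956588e-03  9.05366287e-04 -9.99999050e-01]
[ 302  230   47  189 7153]
handle tool [[-0.0068, -0.0379, -0.005], [0.0007, -0.0083, -0.0035], [0.0078, 0.043, 0.0102]]
6726
-0.11 2048 [[-0.0016, -0.1114, 0.0023], [0.0171, -0.1079, 0.0039], [0.0364, -0.1052, 0.0059]]
-0.1 1088 [[-0.0026, -0.1049, 0.0026], [0.0035, -0.1033, 0.0046], [0.035, -0.0955, 0.0071]]
-0.09 673 [[-0.003, -0.0947, 0.0025], [0.0008, -0.09, 0.0041], [0.0045, -0.0852, 0.007]]
-0.08 683 [[-0.003, -0.0848, 0.0025], [0.0008, -0.08, 0.0041], [0.0045, -0.0752, 0.0066]]
-0.07 660 [[-0.003, -0.0748, 0.0024], [0.0008, -0.07, 0.0041], [0.0046, -0.0654, 0.0062]]
-0.06 654 [[-0.0031, -0.0647, 0.0027], [0.0008, -0.0601, 0.0041], [0.0046, -0.0553, 0.0064]]
-0.05 627 [[-0.0032, -0.0547, 0.0027], [0.0008, -0.05, 0.0041], [0.0047, -0.0453, 0.0068]]
```

View pics/w2.png

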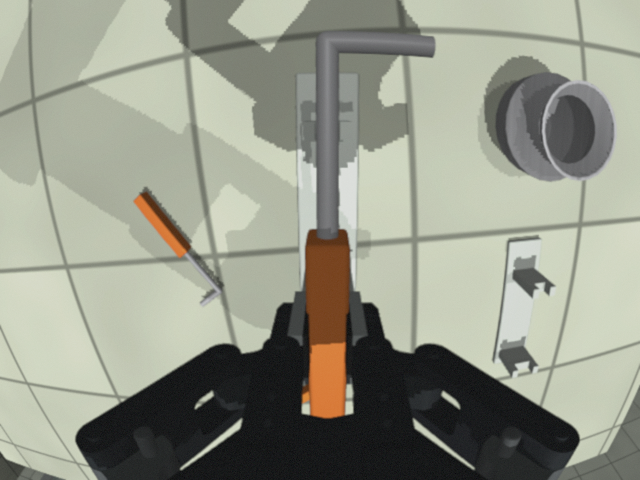

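The pole is held squarely, with the rod up the image at x=327 and the pin to the right at (385,45). In the tool frame the pin is at about (20,-108,+7) mm. Next I'll move to a standoff on the robot side of the ring.

step_arm:
  steps:
    - {"xyz":[0,0,0],"turn":[0,0,0.75],"gripper":-1}
    - {"xyz":[-0.14,-0.4,-0.1],"turn":[0,0,0],"gripper":-1}
    - {"xyz":[-0.28,-0.8,-0.17],"turn":[0,0,0],"gripper":-1}
    - {"xyz":[-0.28,-0.8,-0.17],"turn":[0,0,0],"gripper":-1}
    - {"xyz":[-0.28,-0.8,-0.17],"turn":[0,0,0],"gripper":-1}
    - {"xyz":[-0.28,-0.8,-0.17],"turn":[0,0,0],"gripper":-1}
    - {"xyz":[-0.28,-0.8,-0.17],"turn":[0,0,0],"gripper":-1}
    - {"xyz":[-0.28,-0.8,-0.17],"turn":[0,0,0],"gripper":-1}
    - {"xyz":[-0.28,-0.8,-0.17],"turn":[0,0,0],"gripper":-1}
    - {"xyz":[-0.28,-0.8,-0.17],"turn":[0,0,0],"gripper":-1}
    - {"xyz":[-0.28,-0.8,-0.17],"turn":[0,0,0],"gripper":-1}
    - {"xyz":[-0.14,-0.4,-0.1],"turn":[0,0,0],"gripper":-1}
    - {"xyz":[0,0,0],"turn":[0,0,0],"gripper":-1}
    - {"xyz":[0,0,0],"turn":[0,0,0],"gripper":-1}
    - {"xyz":[0,0,0],"turn":[0,0,0],"gripper":-1}

```text
time_s: 7.2
position: [0.4275, 0.0488, 0.2506]
tool_rot: [[0.989, -0.147, -0.002], [-0.147, -0.989, 0.0], [-0.002, 0.0, -1.0]]
ft_force: [0.1, -0.6, -0.8]
grip_width: 0.0139
```

Run:
```python
from pole import *
o,w,C=pole(); print(o['time_s'],o['position'],o['ft_force'],o['tool_rot'].round(4).tolist())
hsv=cv2.cvtColor(w.im,cv2.COLOR_RGB2HSV)
q=(np.abs(C[...,2])<.03)&(C[...,1]<-.06)&(C[...,1]>-.15)&(C[...,0]<.12)&(C[...,0]>-.02)
v,u=np.nonzero(q); print(u.min(),u.max(),v.min(),v.max())
a=w.im[0:160,260:580]; cv2.imwrite('pics/w3.png',cv2.resize(a,(800,400),interpolation=cv2.INTER_CUBIC)[:,:,::-1])
g=cv2.resize(w.im,(0,0),fx=1,fy=1)
m=(cv2.inRange(hsv,(10,80,40),(35,255,255))>0)&(C[...,1]<-.07)&(C[...,0]>.04)&(C[...,0]<.14)&(np.abs(C[...,2])<.04)
P=C[m]; print('brass',len(P),np.percentile(P,[2,50,98],axis=0).round(4).tolist())
Q=(P@o['tool_rot'].T)+o['position']; print(np.percentile(Q,[2,50,98],axis=0).round(4).tolist())
np.savez('brass.npz',P=P,uv=np.argwhere(m))
r=(np.abs(C[...,2]-.005)<.012)&(np.abs(C[...,0]-.018)<.022)&(np.abs(C[...,1]+.108)<.008)
print('pin',C[r].shape,np.percentile(C[r],[2,50,98],axis=0).round(4).tolist())
```

```text
7.2 [0.42752418 0.04879883 0.25062936] [ 0.11572565 -0.62115731 -0.76332145] [[0.9891, -0.1473, -0.0018], [-0.1473, -0.9891, 0.0], [-0.0018, 0.0003, -1.0]]
315 639 0 177
brass 2150 [[0.0719, -0.1265, -0.003], [0.0784, -0.1207, 0.0028], [0.0871, -0.1022, 0.0177]]
[[0.5169, 0.1384, 0.2327], [0.5218, 0.1561, 0.2477], [0.5319, 0.163, 0.2534]]
pin (2796, 3) [[-0.0019, -0.1111, 0.0018], [0.0159, -0.1065, 0.0035], [0.0373, -0.1008, 0.0064]]
```

View pics/w3.png

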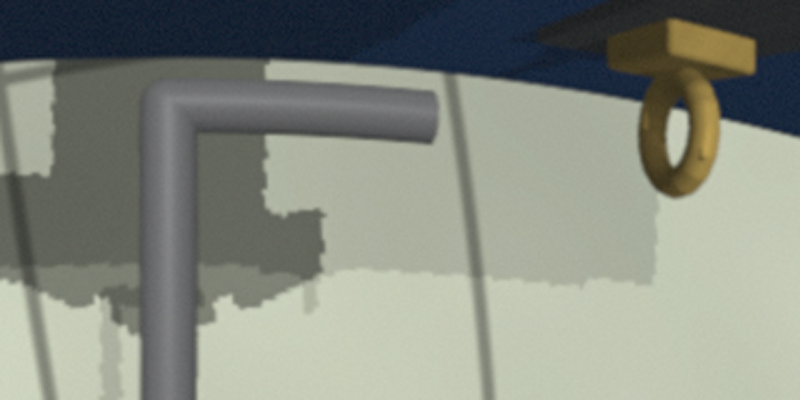

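The crop shows the pin tip at (435,117) and the ring beside it at (680,135), open and facing the pin. I'll fit the ring and the pin axis in the tool frame.

```bash
cat > ring.py <<'E'
from pole import *
from scipy.optimize import least_squares
def ringfit(o,w,C):
    hsv=cv2.cvtColor(w.im,cv2.COLOR_RGB2HSV)
    m=(cv2.inRange(hsv,(10,80,40),(35,255,255))>0)&(C[...,1]<-.07)&(C[...,0]>.02)&(C[...,0]<.14)&(np.abs(C[...,2])<.05)
    P=C[m]; y0=np.percentile(P[:,1],99.5); R=P[P[:,1]>y0-.016]; x0=np.median(R[:,0]); R=R[np.abs(R[:,0]-x0)<.006]
    f=lambda c:np.hypot(np.hypot(R[:,1]-c[1],R[:,2]-c[2])-.0085,R[:,0]-c[0])-.0025
    s=least_squares(f,[x0,y0-.011,np.median(R[:,2])],loss='soft_l1',f_scale=.001); return s.x,np.abs(f(s.x)).mean(),len(R),R
def pinfit(C):
    P=C[(np.abs(C[...,2]-.006)<.012)&(C[...,0]>.009)&(C[...,0]<.034)&(np.abs(C[...,1]+.107)<.012)]
    f=lambda c:np.hypot(P[:,1]-c[0]-c[2]*(P[:,0]-.02),P[:,2]-c[1]-c[3]*(P[:,0]-.02))-.004
    s=least_squares(f,[-.108,.006,0,0],loss='soft_l1',f_scale=.001); return s.x,np.abs(f(s.x)).mean(),len(P)
E
python3 - <<'E'
from ring import *
o=env.observe(); R=np.array(o['tool_rot']); w=V('wrist'); C=(wcloud(w)-o['position'])@R
a=ringfit(o,w,C); print(a[:3], a[3].min(0),a[3].max(0)); print('world',R@a[0]+o['position']); print(pinfit(C))
E
```

```text
(array([ 0.07737519, -0.11274636,  0.00656906]), np.float64(0.0008222198254444225), 874) [ 0.07645799 -0.11772386 -0.00195541] [ 0.08230639 -0.1011004   0.01957891]
world [0.52082019 0.1485962  0.24399941]
(array([-0.10784734,  0.00689399, -0.00367046,  0.00059666]), np.float64(0.0004347073847407662), 1597)
```

Run:
```python
from ring import *
o=env.observe(); R=np.array(o['tool_rot']); p=o['position']; w=V('wrist'); C=(wcloud(w)-p)@R
hsv=cv2.cvtColor(w.im,cv2.COLOR_RGB2HSV)
m=cv2.inRange(hsv,(10,80,40),(35,255,255)); m[:, :500]=0; m[110:]=0
cs,h=cv2.findContours(m,cv2.RETR_CCOMP,cv2.CHAIN_APPROX_NONE)
for c,hh in zip(cs,h[0]):
    if cv2.contourArea(c)>15:
        M=cv2.moments(c); u,v=M['m10']/M['m00'],M['m01']/M['m00']; print(hh[3],cv2.contourArea(c),u,v,cv2.boundingRect(c))
        if hh[3]>=0:
            ray,_=wray(w,u,v); r=R.T@ray; c0=R.T@(w.E[:3,3]-p); print('cam',c0)
            for x in(.075,.0765,.078,.0795): print(x,(c0+r*(x-c0[0])/r[0]).round(4))
me=cv2.erode(m,np.ones((2,2)))>0
P=C[me]; P=P[P[:,1]>-.116]; 
f=lambda c:np.hypot(np.hypot(P[:,1]-c[1],P[:,2]-c[2])-.0085,P[:,0]-c[0])-.0025
s=least_squares(f,[.0775,-.112,.008],loss='soft_l1',f_scale=.0005); print(len(P),s.x,np.abs(f(s.x)).mean(),P.min(0),P.max(0))
```

```text
-1 2280.5 531.9827523203975 37.22721625374552 (503, 7, 60, 72)
0 256.5 530.4860298895386 52.51851851851852 (525, 37, 13, 31)
cam [ 0.00089203 -0.08115839 -0.12386957]
0.075 [ 0.075  -0.1098  0.0015]
0.0765 [ 0.0765 -0.1104  0.004 ]
0.078 [ 0.078  -0.1109  0.0065]
0.0795 [ 0.0795 -0.1115  0.0091]
698 [ 0.07777237 -0.11343046  0.00626373] 0.0022471377176707325 [ 0.00089203 -0.11597829 -0.12386957] [ 0.08230639 -0.08115839  0.01837722]
```

step_arm:
  steps:
    - {"xyz":[0.2,-0.03,0],"turn":[0,0,0],"gripper":-1}
    - {"xyz":[0.2,-0.03,0],"turn":[0,0,0],"gripper":-1}
    - {"xyz":[0.2,-0.04,0],"turn":[0,0,0],"gripper":-1}
    - {"xyz":[0.1,0,0],"turn":[0,0,0],"gripper":-1}
    - {"xyz":[0,0,0],"turn":[0,0,0],"gripper":-1}
    - {"xyz":[0,0,0],"turn":[0,0,0],"gripper":-1}
    - {"xyz":[0,0,0],"turn":[0,0,0],"gripper":-1}

```text
time_s: 7.83
position: [0.4557, 0.0492, 0.2514]
tool_rot: [[0.989, -0.147, -0.0], [-0.147, -0.989, 0.0], [-0.0, -0.0, -1.0]]
ft_force: [0.6, 0.4, -0.7]
grip_width: 0.0137
```

```bash
cat > m.py <<'E'
from ring import *
o,w,C=pole(); R=np.array(o['tool_rot']); p=o['position']; print(o['time_s'],p,o['ft_force'])
a=ringfit(o,w,C); print(a[:3], a[3].min(0),a[3].max(0),'world',R@a[0]+p); b=pinfit(C); print(b)
hsv=cv2.cvtColor(w.im,cv2.COLOR_RGB2HSV)
m=cv2.inRange(hsv,(10,80,40),(35,255,255)); m[:, :380]=0; m[120:]=0
cs,h=cv2.findContours(m,cv2.RETR_CCOMP,cv2.CHAIN_APPROX_NONE)
for c,hh in zip(cs,h[0]):
    if cv2.contourArea(c)>15:
        M=cv2.moments(c); u,v=M['m10']/M['m00'],M['m01']/M['m00']; print(hh[3],cv2.contourArea(c),u,v,cv2.boundingRect(c))
        ray,_=wray(w,u,v); r=R.T@ray; c0=R.T@(w.E[:3,3]-p); print((c0+r*(a[0][0]-c0[0])/r[0]).round(4))
a=w.im[0:120,300:540]; cv2.imwrite('pics/w4.png',cv2.resize(a,(800,400),interpolation=cv2.INTER_CUBIC)[:,:,::-1])
E
python3 m.py
```

```text
7.8333 [0.45568214 0.04916841 0.25142416] [ 0.56513723  0.38895929 -0.73766809]
(array([ 0.05155589, -0.10783083,  0.00664832]), np.float64(0.0008170417591617799), 971) [ 0.04906624 -0.11318856 -0.00127226] [ 0.0545869  -0.09690506  0.02013857] world [0.5225309  0.14824652 0.24475565]
(array([-0.10785072,  0.00676518, -0.00270159, -0.00340756]), np.float64(0.0004501858117547349), 1595)
-1 2273.5 467.11912616377094 36.23803240231654 (439, 6, 59, 75)
[ 0.0516 -0.1135  0.0076]
0 86.0 465.5 53.33720930232558 (463, 43, 6, 22)
[ 0.0516 -0.1072  0.0094]
```

View pics/w4.png

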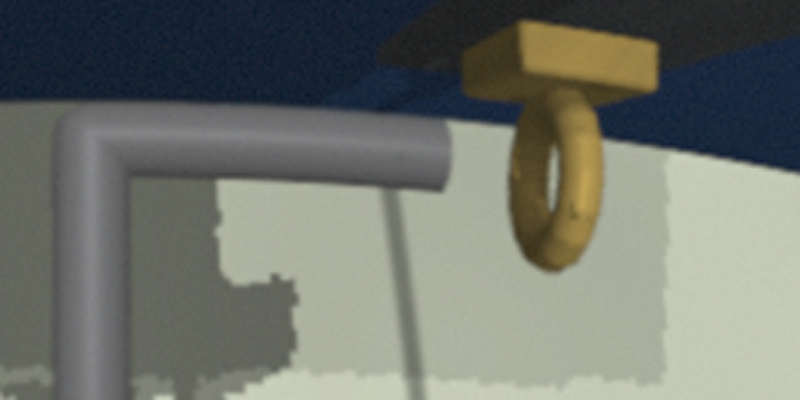

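```bash
cat > m2.py <<'E'
from ring import *
o=env.observe(); R=np.array(o['tool_rot']); p=o['position']; w=V('wrist'); C=(wcloud(w)-p)@R
hsv=cv2.cvtColor(w.im,cv2.COLOR_RGB2HSV); m=cv2.inRange(hsv,(10,80,40),(35,255,255)); m[:, :380]=0; m[120:]=0
d=w.d; rng=cv2.dilate(d,np.ones((3,3)))-cv2.erode(d,np.ones((3,3)))
ok=(m>0)&(rng<.006)&(C[...,2]>-.03); P=C[ok]; y0=P[:,1].max(); P=P[P[:,1]>-.1125]
print(len(P),P.min(0),P.max(0))
f=lambda c:np.hypot(np.hypot(P[:,1]-c[1],P[:,2]-c[2])-.0085,P[:,0]-c[0])-.0025
s=least_squares(f,[.051,-.107,.008],loss='soft_l1',f_scale=.0005); print('depthfit',s.x,np.abs(f(s.x)).mean())
c0=R.T@(w.E[:3,3]-p)
def atz(u,v,z): r=R.T@wray(w,u,v)[0]; return (c0+r*(z-c0[2])/r[2]).round(4)
def aty(u,v,y): r=R.T@wray(w,u,v)[0]; return (c0+r*(y-c0[1])/r[1]).round(4)
v,u=np.nonzero(m); k=v>v.max()-1; print('front tip px',u[k].mean(),v.max(),atz(u[k].mean(),v.max()+.5,.0066),atz(u[k].mean(),v.max()+.5,.009))
for row in(50,53,56):
    uu=u[v==row]; print(row,uu.min(),uu.max(), 'left@z', atz(uu.min()-.5,row,.015),'right@z',atz(uu.max()+.5,row,-.002))
# pin edges at column of x~.03
g=cv2.cvtColor(w.im,cv2.COLOR_RGB2GRAY); hs=hsv
for col in(410,425):
    dd=C[:,col,2]; rows=[r for r in range(20,75) if abs(dd[r]-.006)<.01]; print(col,rows[0],rows[-1],atz(col,rows[0]-.5,.0066),atz(col,rows[-1]+.5,.0066))
E
python3 m2.py
```

```text
770 [ 0.0491327  -0.11243743 -0.0011843 ] [ 0.05403221 -0.09694377  0.01965791]
depthfit [ 0.0498831  -0.10891773  0.00730072] 0.0007759712010424534
front tip px 465.5 80 [ 0.0506 -0.0964  0.0066] [ 0.0515 -0.0967  0.009 ]
50 454 480 left@z [ 0.0488 -0.109   0.015 ] right@z [ 0.0528 -0.1068 -0.002 ]
53 453 480 left@z [ 0.0484 -0.1078  0.015 ] right@z [ 0.0528 -0.1058 -0.002 ]
56 453 480 left@z [ 0.0484 -0.1066  0.015 ] right@z [ 0.0528 -0.1047 -0.002 ]
410 34 55 [ 0.0298 -0.112   0.0066] [ 0.0298 -0.1038  0.0066]
425 36 56 [ 0.0353 -0.1117  0.0066] [ 0.0352 -0.1039  0.0066]
```

```bash
cat >> m2.py <<'E'
for row in(50,53,56):
    print(row,[tuple((C[row,c]*1000).round(1)) for c in range(452,484)])
for lo,hi in((.0,.02),):
  for zc in(.006,.0075,.009,.0105):
    f2=lambda c:np.hypot(np.hypot(P[:,1]+.1075,P[:,2]-zc)-.0085,P[:,0]-c[0])-.0025
    s=least_squares(f2,[.051],loss='soft_l1',f_scale=.0005); print(zc,s.x,s.cost,np.median(np.abs(f2(s.x))))
E
python3 m2.py | tail -7
```

```text
50 [(np.float64(128.1), np.float64(-156.0), np.float64(249.9)), (np.float64(49.7), np.float64(-109.7), np.float64(18.4)), (np.float64(50.0), np.float64(-109.7), np.float64(18.1)), (np.float64(49.9), np.float64(-109.4), np.float64(16.5)), (np.float64(50.7), np.float64(-109.6), np.float64(17.5)), (np.float64(50.8), np.float64(-109.5), np.float64(16.7)), (np.float64(51.3), np.float64(-109.6), np.float64(16.9)), (np.float64(51.2), np.float64(-109.4), np.float64(15.4)), (np.float64(52.1), np.float64(-109.7), np.float64(16.9)), (np.float64(52.4), np.float64(-109.7), np.float64(16.4)), (np.float64(53.0), np.float64(-109.8), np.float64(17.0)), (np.float64(53.5), np.float64(-109.9), np.float64(17.1)), (np.float64(54.3), np.float64(-110.2), np.float64(18.3)), (np.float64(142.7), np.float64(-157.7), np.float64(250.4)), (np.float64(143.9), np.float64(-157.9), np.float64(250.7)), (np.float64(49.9), np.float64(-107.3), np.float64(3.3)), (np.float64(49.9), np.float64(-107.1), np.float64(2.4)), (np.float64(50.4), np.float64(-107.2), np.float64(2.7)), (np.float64(50.2), np.float64(-107.0), np.float64
[... 4033 characters left out ...]
.float64(-104.7), np.float64(-0.6)), (np.float64(52.6), np.float64(-105.0), np.float64(0.8)), (np.float64(52.8), np.float64(-105.0), np.float64(0.2)), (np.float64(53.4), np.float64(-105.2), np.float64(0.8)), (np.float64(54.0), np.float64(-105.3), np.float64(1.2)), (np.float64(161.5), np.float64(-153.7), np.float64(251.8)), (np.float64(162.3), np.float64(-153.7), np.float64(250.8)), (np.float64(163.7), np.float64(-154.0), np.float64(251.4))]
0.006 [0.05175889] 0.0002108888009505949 0.0007505444434419781
0.0075 [0.04947011] 0.00019102849354588194 0.0007126845570553197
0.009 [0.0489794] 0.00021815267770512102 0.000825776418585765
0.0105 [0.05255564] 0.00011205378161468993 0.00045086176032870526
```

Profiles across the ring give the upper wire's top at z≈0 and the lower wire's top at z≈16.3 mm. So the ring centre is at about (52, -107.7, 10.7) mm, which needs +4 mm along tool z. I'll insert in small steps and watch the force.

step_arm:
  steps:
    - {"xyz":[0,0,0.1],"turn":[0,0,0],"gripper":-1}
    - {"xyz":[0,0,0],"turn":[0,0,0],"gripper":-1}
    - {"xyz":[0.1,0,0],"turn":[0,0,0],"gripper":-1}
    - {"xyz":[0.1,0,0],"turn":[0,0,0],"gripper":-1}
    - {"xyz":[0.1,0,0],"turn":[0,0,0],"gripper":-1}
    - {"xyz":[0.05,0,0],"turn":[0,0,0],"gripper":-1}
    - {"xyz":[0,0,0],"turn":[0,0,0],"gripper":-1}

```text
time_s: 8.47
position: [0.4702, 0.047, 0.2474]
tool_rot: [[0.989, -0.147, 0.0], [-0.147, -0.989, -0.0], [0.0, 0.0, -1.0]]
ft_force: [0.2, 0.8, -1.6]
grip_width: 0.0135
```

step_arm:
  steps:
    - {"xyz":[0.08,0,0],"turn":[0,0,0],"gripper":-1}
    - {"xyz":[0.08,0,0],"turn":[0,0,0],"gripper":-1}
    - {"xyz":[0.1,0,0],"turn":[0,0,0],"gripper":-1}
    - {"xyz":[0.1,0,0],"turn":[0,0,0],"gripper":-1}
    - {"xyz":[0.09,0,0],"turn":[0,0,0],"gripper":-1}
    - {"xyz":[0,0,0],"turn":[0,0,0],"gripper":-1}
    - {"xyz":[0,0,0],"turn":[0,0,0],"gripper":-1}
    - {"xyz":[0,0,0],"turn":[0,0,0],"gripper":-1}

```text
time_s: 9.13
position: [0.4874, 0.0445, 0.2475]
tool_rot: [[0.989, -0.147, -0.0], [-0.147, -0.989, 0.0], [-0.0, -0.0, -1.0]]
ft_force: [-1.2, 0.7, -0.8]
grip_width: 0.0137
```

Run:
```python
from ring import *
o,w,C=pole(); print(o['time_s'],o['position'],o['ft_force'])
a=w.im[0:120,300:540]; cv2.imwrite('pics/w5.png',cv2.resize(a,(800,400),interpolation=cv2.INTER_CUBIC)[:,:,::-1])
```

```text
9.1333 [0.48741257 0.04446058 0.24747333] [-1.225823    0.7466464  -0.83016474]
```

View pics/w5.png

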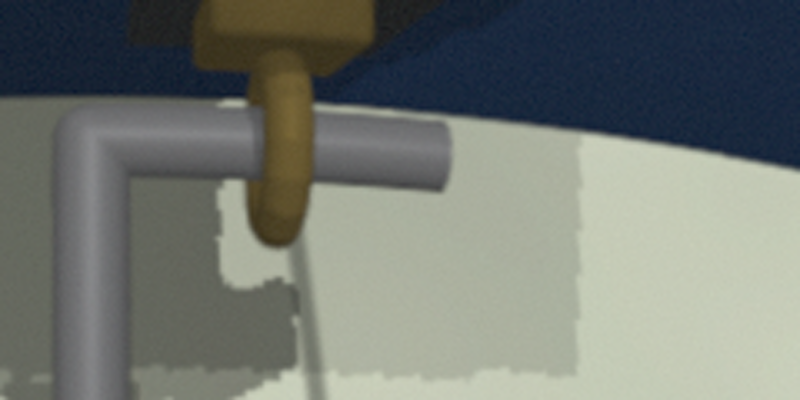

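The pin is through the ring: the ring crosses the pin at crop (283,145), between the rod and the tip, and the forces are about 1 N. Next I'll refine the flap's starting angle and print the arc.

Run:
```python
from ring import *
n=np.array([.148,.989,0]); l=np.array([.989,-.148,0])
t=V('top'); Ct=t.cloud(); w=V('wrist'); Cw=wcloud(w)
for v,C,nm in((t,Ct,'top'),(w,Cw,'wrist')):
    hsv=cv2.cvtColor(v.im,cv2.COLOR_RGB2HSV); b=cv2.erode(cv2.inRange(hsv,(100,100,20),(130,255,255)),np.ones((2,2)))>0
    P=C[b&(v.d>0)&(C[...,2]>.15)&(C[...,2]<.3)&(np.abs(C[...,1]-.17)<.06)]
    s,z=P@n,P[:,2]
    for lo in np.arange(.15,.30,.01):
        k=(z>=lo)&(z<lo+.01)
        if k.sum()>8: print(nm,round(lo+.005,3),k.sum(),np.percentile(s[k],[10,25,50,75,90]).round(4))
print('pin s',np.array([.5229,.1482,0])@n)
```

```text
top 0.165 10 [0.2478 0.2479 0.248  0.2481 0.2481]
top 0.175 71 [0.2465 0.2467 0.247  0.2473 0.2475]
top 0.185 75 [0.2455 0.2457 0.2461 0.2463 0.2465]
top 0.195 77 [0.2445 0.2448 0.2451 0.2455 0.2457]
top 0.205 83 [0.2437 0.2439 0.2442 0.2445 0.2448]
top 0.215 90 [0.2428 0.2431 0.2434 0.2436 0.2438]
top 0.225 81 [0.2418 0.2421 0.2425 0.2428 0.2431]
top 0.235 87 [0.2411 0.2412 0.2415 0.2419 0.2421]
top 0.245 87 [0.2402 0.2404 0.2406 0.2409 0.2411]
top 0.255 96 [0.2394 0.2395 0.2398 0.2401 0.2404]
top 0.265 92 [0.2384 0.2386 0.2389 0.2391 0.2394]
top 0.275 102 [0.2374 0.2376 0.2379 0.2382 0.2384]
top 0.285 216 [0.2367 0.2371 0.2377 0.2399 0.2417]
top 0.295 340 [0.237  0.238  0.2394 0.241  0.2419]
wrist 0.155 88 [0.2491 0.2493 0.2494 0.2495 0.2496]
wrist 0.165 962 [0.2481 0.2483 0.2486 0.2488 0.249 ]
wrist 0.175 1107 [0.2472 0.2474 0.2477 0.2479 0.2481]
wrist 0.185 1215 [0.2463 0.2465 0.2468 0.247  0.2472]
wrist 0.195 1402 [0.2454 0.2456 0.2459 0.2461 0.2463]
wrist 0.205 1545 [0.2445 0.2447 0.245  0.2452 0.2454]
wrist 0.215 1792 [0.2436 0.2438 0.2441 0.2443 0.2445]
wrist 0.225 2101 [0.2427 0.2429 0.2431 0.2434 0.2436]
wrist 0.235 2166 [0.2418 0.242  0.2423 0.2425 0.2427]
wrist 0.245 2060 [0.2409 0.2411 0.2413 0.2416 0.2418]
wrist 0.255 1821 [0.24   0.2402 0.2405 0.2407 0.2409]
wrist 0.265 1643 [0.239  0.2393 0.2395 0.2398 0.24  ]
wrist 0.275 1403 [0.2381 0.2384 0.2387 0.2389 0.2392]
wrist 0.285 1248 [0.2373 0.2375 0.2378 0.2381 0.2384]
wrist 0.295 420 [0.2373 0.2377 0.2385 0.2395 0.2406]
pin s 0.22395900000000002
```

```bash
cat > plan.py <<'E'
# usage: plan.py theta N dF_mm dU_mm [accept]
from h import *; import sys,json,os
from scipy.spatial.transform import Rotation as Ro
th,N,dF,dU=float(sys.argv[1]),int(sys.argv[2]),float(sys.argv[3])/1e3,float(sys.argv[4])/1e3
PT=np.array([.0198,-.1078,.0068]); n=np.array([.148,.989,0]); l=np.array([.989,-.148,0]); h=.0934; S0=.2579
R0=np.c_[l,-n,[0,0,-1.]]; R0=Ro.from_matrix(R0).as_matrix()
lat=np.array([.5229,.1482,0])@l
def pose(th,dF,dU):
    F=.026*np.cos(th)+h*np.sin(th)+dF; U=h*np.cos(th)-.026*np.sin(th)+dU
    R=R0@Ro.from_rotvec([.5*(th-.09)/1.31,0,0]).as_matrix()
    return n*(S0-F)+l*lat+np.array([0,0,.15+U])-R@PT,R
if os.path.exists('cmd.json'): c=json.load(open('cmd.json'))
else: c=dict(p=list(env.observe()['position']),R=R0.tolist(),th=.09,dF=0,dU=0)
p,R=np.array(c['p']),np.array(c['R']); rows=[]
for i in range(1,N+1):
    k=i/N; tp,tR=pose(c['th']+k*(th-c['th']),c['dF']+k*(dF-c['dF']),c['dU']+k*(dU-c['dU']))
    x=np.round(R.T@(tp-p)/.04,2); t=np.round(Ro.from_matrix(R.T@tR).as_rotvec()/.08,2); t[1:]=0
    rows.append((x.tolist(),t[0])); p=p+R@x*.04; R=R@Ro.from_rotvec(t*.08).as_matrix()
json.dump(dict(p=p.tolist(),R=R.tolist(),th=th,dF=dF,dU=dU),open('cmd.json','w'))
o=env.observe(); f=np.array(o['ft_force']); print('f',f.round(1),'target',p.round(4)); 
for r in rows: print(r)
E
python3 plan.py 0.25 10 0 0
```

```text
f [ 0.4  0.7 -1.3] target [0.4852 0.0302 0.2343]
([0.0, 0.04, 0.03], np.float64(0.08))
([0.0, 0.04, 0.03], np.float64(0.07))
([0.0, 0.04, 0.03], np.float64(0.08))
([0.0, 0.04, 0.03], np.float64(0.08))
([0.0, 0.03, 0.04], np.float64(0.07))
([0.0, 0.04, 0.03], np.float64(0.08))
([0.0, 0.03, 0.03], np.float64(0.07))
([0.0, 0.04, 0.03], np.float64(0.08))
([0.0, 0.04, 0.04], np.float64(0.08))
([0.0, 0.03, 0.03], np.float64(0.07))
```

step_arm:
  squeeze: 120
  steps:
    - {"xyz":[0,0.04,0.03],"turn":[0.08,0,0],"gripper":-1}
    - {"xyz":[0,0.04,0.03],"turn":[0.07,0,0],"gripper":-1}
    - {"xyz":[0,0.04,0.03],"turn":[0.08,0,0],"gripper":-1}
    - {"xyz":[0,0.04,0.03],"turn":[0.08,0,0],"gripper":-1}
    - {"xyz":[0,0.03,0.04],"turn":[0.07,0,0],"gripper":-1}
    - {"xyz":[0,0.04,0.03],"turn":[0.08,0,0],"gripper":-1}
    - {"xyz":[0,0.03,0.03],"turn":[0.07,0,0],"gripper":-1}
    - {"xyz":[0,0.04,0.03],"turn":[0.08,0,0],"gripper":-1}
    - {"xyz":[0,0.04,0.04],"turn":[0.08,0,0],"gripper":-1}
    - {"xyz":[0,0.03,0.03],"turn":[0.07,0,0],"gripper":-1}

```text
time_s: 10.02
position: [0.4855, 0.031, 0.2344]
tool_rot: [[0.989, -0.146, 0.01], [-0.147, -0.987, 0.063], [0.001, -0.064, -0.998]]
ft_force: [1.3, 7.8, 0.9]
grip_width: 0.0136
```

```bash
python3 plan.py 0.45 12 0 0
```

```text
f [1.3 7.8 0.9] target [0.4829 0.015  0.2148]
([0.0, 0.04, 0.04], np.float64(0.08))
([0.0, 0.04, 0.03], np.float64(0.08))
([0.0, 0.03, 0.04], np.float64(0.08))
([0.0, 0.04, 0.04], np.float64(0.08))
([0.0, 0.04, 0.03], np.float64(0.08))
([0.0, 0.03, 0.04], np.float64(0.08))
([0.0, 0.04, 0.04], np.float64(0.08))
([0.0, 0.03, 0.03], np.float64(0.08))
([0.0, 0.04, 0.04], np.float64(0.08))
([0.0, 0.03, 0.04], np.float64(0.08))
([0.0, 0.04, 0.04], np.float64(0.08))
([0.0, 0.03, 0.04], np.float64(0.08))
```

step_arm:
  steps:
    - {"xyz":[0,0.04,0.04],"turn":[0.08,0,0],"gripper":-1}
    - {"xyz":[0,0.04,0.03],"turn":[0.08,0,0],"gripper":-1}
    - {"xyz":[0,0.03,0.04],"turn":[0.08,0,0],"gripper":-1}
    - {"xyz":[0,0.04,0.04],"turn":[0.08,0,0],"gripper":-1}
    - {"xyz":[0,0.04,0.03],"turn":[0.08,0,0],"gripper":-1}
    - {"xyz":[0,0.03,0.04],"turn":[0.08,0,0],"gripper":-1}
    - {"xyz":[0,0.04,0.04],"turn":[0.08,0,0],"gripper":-1}
    - {"xyz":[0,0.03,0.03],"turn":[0.08,0,0],"gripper":-1}
    - {"xyz":[0,0.04,0.04],"turn":[0.08,0,0],"gripper":-1}
    - {"xyz":[0,0.03,0.04],"turn":[0.08,0,0],"gripper":-1}
    - {"xyz":[0,0.04,0.04],"turn":[0.08,0,0],"gripper":-1}
    - {"xyz":[0,0.03,0.04],"turn":[0.08,0,0],"gripper":-1}

```text
time_s: 11.02
position: [0.4832, 0.0159, 0.2149]
tool_rot: [[0.989, -0.145, 0.021], [-0.147, -0.979, 0.139], [0.001, -0.14, -0.99]]
ft_force: [2.0, 6.6, 0.6]
grip_width: 0.0135
```

```bash
python3 plan.py 0.7 14 0 0
```

```text
f [2.  6.6 0.6] target [4.807e-01 1.000e-04 1.864e-01]
([0.0, 0.04, 0.04], np.float64(0.08))
([0.0, 0.04, 0.05], np.float64(0.09))
([0.0, 0.03, 0.04], np.float64(0.08))
([0.0, 0.04, 0.04], np.float64(0.09))
([0.0, 0.04, 0.05], np.float64(0.08))
([0.0, 0.03, 0.04], np.float64(0.09))
([0.0, 0.04, 0.05], np.float64(0.08))
([0.0, 0.03, 0.04], np.float64(0.09))
([0.0, 0.04, 0.05], np.float64(0.08))
([0.0, 0.03, 0.04], np.float64(0.09))
([0.0, 0.04, 0.05], np.float64(0.08))
([0.0, 0.03, 0.05], np.float64(0.09))
([0.0, 0.03, 0.04], np.float64(0.09))
([0.0, 0.04, 0.05], np.float64(0.08))
```

step_arm:
  steps:
    - {"xyz":[0,0.04,0.04],"turn":[0.08,0,0],"gripper":-1}
    - {"xyz":[0,0.04,0.05],"turn":[0.09,0,0],"gripper":-1}
    - {"xyz":[0,0.03,0.04],"turn":[0.08,0,0],"gripper":-1}
    - {"xyz":[0,0.04,0.04],"turn":[0.09,0,0],"gripper":-1}
    - {"xyz":[0,0.04,0.05],"turn":[0.08,0,0],"gripper":-1}
    - {"xyz":[0,0.03,0.04],"turn":[0.09,0,0],"gripper":-1}
    - {"xyz":[0,0.04,0.05],"turn":[0.08,0,0],"gripper":-1}
    - {"xyz":[0,0.03,0.04],"turn":[0.09,0,0],"gripper":-1}
    - {"xyz":[0,0.04,0.05],"turn":[0.08,0,0],"gripper":-1}
    - {"xyz":[0,0.03,0.04],"turn":[0.09,0,0],"gripper":-1}
    - {"xyz":[0,0.04,0.05],"turn":[0.08,0,0],"gripper":-1}
    - {"xyz":[0,0.03,0.05],"turn":[0.09,0,0],"gripper":-1}
    - {"xyz":[0,0.03,0.04],"turn":[0.09,0,0],"gripper":-1}
    - {"xyz":[0,0.04,0.05],"turn":[0.08,0,0],"gripper":-1}

```text
time_s: 12.18
position: [0.481, 0.001, 0.1867]
tool_rot: [[0.989, -0.143, 0.035], [-0.147, -0.962, 0.231], [0.001, -0.234, -0.972]]
ft_force: [1.0, 7.4, 1.2]
grip_width: 0.014
```

```bash
python3 plan.py 0.9 12 -1 -0.5
```

```text
f [1.  7.4 1.2] target [ 0.4798 -0.0062  0.1611]
([0.0, 0.02, 0.05], np.float64(0.08))
([0.0, 0.03, 0.04], np.float64(0.08))
([0.0, 0.03, 0.05], np.float64(0.08))
([0.0, 0.03, 0.05], np.float64(0.08))
([0.0, 0.03, 0.04], np.float64(0.08))
([0.0, 0.02, 0.05], np.float64(0.08))
([0.0, 0.03, 0.05], np.float64(0.08))
([0.0, 0.03, 0.05], np.float64(0.08))
([0.0, 0.03, 0.05], np.float64(0.08))
([0.0, 0.02, 0.05], np.float64(0.08))
([0.0, 0.03, 0.04], np.float64(0.07))
([0.0, 0.02, 0.05], np.float64(0.08))
```

```bash
cat > chk.py <<'E'
from ring import *
o,w,C=pole(); R=np.array(o['tool_rot']); p=np.array(o['position'])
print(o['time_s'],'f',np.round(o['ft_force'],1))
P=C[(np.abs(C[...,0])<.006)&(C[...,1]<-.045)&(C[...,1]>-.1)&(np.abs(C[...,2]-.006)<.02)]
top=[(y,np.percentile(P[np.abs(P[:,1]-y)<.004,2],10)) for y in(-.05,-.06,-.07,-.08,-.09,-.097)]; print('rod top',np.round(top,4).tolist())
n=np.array([.148,.989,0]); Cw=wcloud(w)
hsv=cv2.cvtColor(w.im,cv2.COLOR_RGB2HSV); b=cv2.erode(cv2.inRange(hsv,(100,100,20),(130,255,255)),np.ones((2,2)))>0
Q=Cw[b&(np.abs(Cw[...,1]-.14)<.15)&(Cw[...,2]>.1)]
if len(Q)>50:
    s,z=Q@n,Q[:,2]; q=np.c_[s,z]; 
    for _ in range(6): m=q.mean(0); u,S,vt=np.linalg.svd(q-m,full_matrices=False); e=np.abs((q-m)@vt[1]); q=q[e<max(.002,np.percentile(e,80))]
    d=vt[0]*np.sign(vt[0][1]); print('flap n',len(q),'angle',np.arctan2(-d[0],d[1]).round(3),'mean',m.round(4))
PT=np.array([.0198,-.1078,.0068]); pw=R@PT+p; print('nominal pin F,U',(.2579-pw@n).round(4),(pw[2]-.15).round(4))
E
python3 chk.py
```

```text
12.1833 f [1.  7.4 1.2]
rod top [[-0.05, 0.0028], [-0.06, 0.0028], [-0.07, 0.0027], [-0.08, 0.0028], [-0.09, 0.0027], [-0.097, 0.0026]]
flap n 5264 angle 0.578 mean [0.1659 0.2588]
nominal pin F,U 0.0793 0.0553
```

step_arm:
  steps:
    - {"xyz":[0,0.02,0.05],"turn":[0.08,0,0],"gripper":-1}
    - {"xyz":[0,0.03,0.04],"turn":[0.08,0,0],"gripper":-1}
    - {"xyz":[0,0.03,0.05],"turn":[0.08,0,0],"gripper":-1}
    - {"xyz":[0,0.03,0.05],"turn":[0.08,0,0],"gripper":-1}
    - {"xyz":[0,0.03,0.04],"turn":[0.08,0,0],"gripper":-1}
    - {"xyz":[0,0.02,0.05],"turn":[0.08,0,0],"gripper":-1}
    - {"xyz":[0,0.03,0.05],"turn":[0.08,0,0],"gripper":-1}
    - {"xyz":[0,0.03,0.05],"turn":[0.08,0,0],"gripper":-1}
    - {"xyz":[0,0.03,0.05],"turn":[0.08,0,0],"gripper":-1}
    - {"xyz":[0,0.02,0.05],"turn":[0.08,0,0],"gripper":-1}
    - {"xyz":[0,0.03,0.04],"turn":[0.07,0,0],"gripper":-1}
    - {"xyz":[0,0.02,0.05],"turn":[0.08,0,0],"gripper":-1}

```text
time_s: 13.23
position: [0.48, -0.0062, 0.161]
tool_rot: [[0.989, -0.14, 0.045], [-0.147, -0.942, 0.301], [0.0, -0.305, -0.952]]
ft_force: [-0.4, 3.4, 4.5]
grip_width: 0.0133
```

```bash
python3 chk.py; python3 plan.py 1.05 10 -2.5 -1
```

```text
13.2333 f [-0.4  3.4  4.5]
rod top [[-0.05, 0.0025], [-0.06, 0.0025], [-0.07, 0.0023], [-0.08, 0.0022], [-0.09, 0.0021], [-0.097, 0.002]]
flap n 16839 angle 0.919 mean [0.1549 0.2357]
nominal pin F,U 0.0882 0.0374
f [0.6 3.9 3.7] target [ 0.4796 -0.0075  0.1407]
([0.0, 0.02, 0.05], np.float64(0.08))
([0.0, 0.03, 0.05], np.float64(0.07))
([0.0, 0.02, 0.04], np.float64(0.07))
([0.0, 0.02, 0.05], np.float64(0.07))
([0.0, 0.02, 0.04], np.float64(0.07))
([0.0, 0.02, 0.05], np.float64(0.07))
([0.0, 0.02, 0.05], np.float64(0.08))
([0.0, 0.02, 0.04], np.float64(0.07))
([0.0, 0.02, 0.05], np.float64(0.07))
([0.0, 0.01, 0.05], np.float64(0.07))
```

step_arm:
  steps:
    - {"xyz":[0,0.03,0.05],"turn":[0.08,0,0],"gripper":-1}
    - {"xyz":[0,0.03,0.05],"turn":[0.07,0,0],"gripper":-1}
    - {"xyz":[0,0.02,0.04],"turn":[0.07,0,0],"gripper":-1}
    - {"xyz":[0,0.03,0.05],"turn":[0.07,0,0],"gripper":-1}
    - {"xyz":[0,0.02,0.04],"turn":[0.07,0,0],"gripper":-1}
    - {"xyz":[0,0.02,0.05],"turn":[0.07,0,0],"gripper":-1}
    - {"xyz":[0,0.03,0.05],"turn":[0.08,0,0],"gripper":-1}
    - {"xyz":[0,0.02,0.04],"turn":[0.07,0,0],"gripper":-1}
    - {"xyz":[0,0.02,0.05],"turn":[0.07,0,0],"gripper":-1}
    - {"xyz":[0,0.01,0.05],"turn":[0.07,0,0],"gripper":-1}

```text
time_s: 14.12
position: [0.4796, -0.009, 0.1401]
tool_rot: [[0.989, -0.137, 0.053], [-0.147, -0.923, 0.354], [0.0, -0.358, -0.934]]
ft_force: [0.0, 0.8, 4.7]
grip_width: 0.0135
```

```bash
python3 - <<'E'
import json,numpy as np
c=json.load(open('cmd.json')); R=np.array(c['R']); c['p']=(np.array(c['p'])+R@[0,.0012,0]).tolist(); c['dF']=-.0013; c['dU']=-.0013; json.dump(c,open('cmd.json','w'))
E
python3 chk.py; cp cmd.json cmd_bak.json; python3 plan.py 1.25 12 -1.5 -1
```

```text
14.1167 f [0.  0.8 4.7]
rod top [[-0.05, 0.0023], [-0.06, 0.0021], [-0.07, 0.0021], [-0.08, 0.0019], [-0.09, 0.0018], [-0.097, 0.0017]]
flap n 32537 angle 1.047 mean [0.1471 0.2163]
nominal pin F,U 0.0927 0.0224
f [-0.5  0.1  4.8] target [ 0.4794 -0.0087  0.1138]
([0.0, 0.03, 0.05], np.float64(0.08))
([0.0, 0.02, 0.05], np.float64(0.08))
([0.0, 0.02, 0.05], np.float64(0.08))
([0.0, 0.03, 0.05], np.float64(0.08))
([0.0, 0.02, 0.05], np.float64(0.08))
([0.0, 0.02, 0.05], np.float64(0.08))
([0.0, 0.02, 0.05], np.float64(0.08))
([0.0, 0.02, 0.05], np.float64(0.08))
([0.0, 0.02, 0.05], np.float64(0.08))
([0.0, 0.02, 0.06], np.float64(0.08))
([0.0, 0.02, 0.05], np.float64(0.07))
([0.0, 0.02, 0.05], np.float64(0.08))
```

step_arm:
  steps:
    - {"xyz":[0,0.03,0.05],"turn":[0.08,0,0],"gripper":-1}
    - {"xyz":[0,0.02,0.05],"turn":[0.08,0,0],"gripper":-1}
    - {"xyz":[0,0.02,0.05],"turn":[0.08,0,0],"gripper":-1}
    - {"xyz":[0,0.03,0.05],"turn":[0.08,0,0],"gripper":-1}
    - {"xyz":[0,0.02,0.05],"turn":[0.08,0,0],"gripper":-1}
    - {"xyz":[0,0.02,0.05],"turn":[0.08,0,0],"gripper":-1}
    - {"xyz":[0,0.02,0.05],"turn":[0.08,0,0],"gripper":-1}
    - {"xyz":[0,0.02,0.05],"turn":[0.08,0,0],"gripper":-1}
    - {"xyz":[0,0.02,0.05],"turn":[0.08,0,0],"gripper":-1}
    - {"xyz":[0,0.02,0.06],"turn":[0.08,0,0],"gripper":-1}
    - {"xyz":[0,0.02,0.05],"turn":[0.07,0,0],"gripper":-1}
    - {"xyz":[0,0.02,0.05],"turn":[0.08,0,0],"gripper":-1}

```text
time_s: 15.17
position: [0.4796, -0.0087, 0.1136]
tool_rot: [[0.989, -0.133, 0.063], [-0.147, -0.894, 0.424], [-0.0, -0.429, -0.903]]
ft_force: [-0.3, 2.2, 4.8]
grip_width: 0.0136
```

```bash
python3 chk.py; cp cmd.json cmd_bak.json; python3 plan.py 1.37 8 -1.2 -1
```

```text
15.1667 f [-0.3  2.2  4.8]
f [0.6 0.5 3.3] target [ 0.4797 -0.0069  0.0977]
([0.0, 0.02, 0.05], np.float64(0.08))
([0.0, 0.02, 0.04], np.float64(0.07))
([0.0, 0.02, 0.05], np.float64(0.07))
([0.0, 0.02, 0.05], np.float64(0.07))
([0.0, 0.01, 0.05], np.float64(0.07))
([0.0, 0.02, 0.04], np.float64(0.07))
([0.0, 0.02, 0.05], np.float64(0.08))
([0.0, 0.01, 0.05], np.float64(0.07))Traceback (most recent call last):
  File "chk.py", line 5, in <module>
    top=[(y,np.percentile(P[np.abs(P[:,1]-y)<.004,2],10)) for y in(-.05,-.06,-.07,-.08,-.09,-.097)]; print('rod top',np.round(top,4).tolist())
            ~~~~~~~~~~~~~^^^^^^^^^^^^^^^^^^^^^^^^^^^^^^^
    return _quantile_unchecked(
        a, q, axis, out, overwrite_input, method, keepdims, weights)
    return _ureduce(a,
                    func=_quantile_ureduce_func,
    ...<5 lines>...
                    overwrite_input=overwrite_input,
                    method=method)
    r = func(a, **kwargs)
    result = _quantile(arr,
                       quantiles=q,
    ...<2 lines>...
                       out=out,
                       weights=wgt)
    slices_having_nans = np.isnan(arr[-1, ...])
                                  ~~~^^^^^^^^^
IndexError: index -1 is out of bounds for axis 0 with size 0
```

step_arm:
  steps:
    - {"xyz":[0,0.02,0.05],"turn":[0.08,0,0],"gripper":-1}
    - {"xyz":[0,0.02,0.04],"turn":[0.07,0,0],"gripper":-1}
    - {"xyz":[0,0.02,0.05],"turn":[0.07,0,0],"gripper":-1}
    - {"xyz":[0,0.02,0.05],"turn":[0.07,0,0],"gripper":-1}
    - {"xyz":[0,0.01,0.05],"turn":[0.07,0,0],"gripper":-1}
    - {"xyz":[0,0.02,0.04],"turn":[0.07,0,0],"gripper":-1}
    - {"xyz":[0,0.02,0.05],"turn":[0.08,0,0],"gripper":-1}
    - {"xyz":[0,0.01,0.05],"turn":[0.07,0,0],"gripper":-1}

```text
time_s: 15.88
position: [0.4799, -0.007, 0.0975]
tool_rot: [[0.989, -0.13, 0.069], [-0.147, -0.873, 0.465], [-0.0, -0.47, -0.883]]
ft_force: [-0.0, 0.7, 4.3]
grip_width: 0.0137
```

```bash
cat > ang.py <<'E'
from h import *
# flap upper-edge/inner face angle from top + scene clouds
n=np.array([.148,.989,0])
for nm in('top','scene'):
    snap(nm); v=V(nm); C=v.cloud(); hsv=cv2.cvtColor(v.im,cv2.COLOR_RGB2HSV)
    b=cv2.erode(cv2.inRange(hsv,(100,100,20),(130,255,255)),np.ones((3,3)))>0
    P=C[b&(C[...,2]>.13)&(C[...,2]<.3)&(np.abs(C[...,1]-.17)<.12)]; s,z=P@n,P[:,2]
    if len(P)<30: print(nm,len(P)); continue
    a=np.polyfit(s,z,1); k=np.abs(np.polyval(a,s)-z)<.004; a=np.polyfit(s[k],z[k],1); print(nm,len(P),k.sum(),'theta',np.pi/2-np.arctan(-a[0]),'s',s.min(),s.max(),'z at s.2',np.polyval(a,.2))
o=env.observe(); print(o['time_s'],o['position'],np.round(o['ft_force'],1))
E
python3 ang.py
```

```text
top 6770 6434 theta 1.3451977583028012 s 0.12012727225806501 0.25057205822307504 z at s.2 0.16325466267317848
scene 4832 4685 theta 1.3506894144167132 s 0.1213701997961819 0.25047939117465035 z at s.2 0.16123711476366212
15.9833 [ 0.47977053 -0.00709204  0.09736774] [0.3 0.3 4. ]
```

```bash
python3 plan.py 1.41 4 -1.2 -1
```

```text
f [0.3 0.3 4. ] target [ 0.4798 -0.0059  0.0923]
([0.0, 0.01, 0.03], np.float64(0.04))
([0.0, 0.01, 0.04], np.float64(0.05))
([0.0, 0.01, 0.03], np.float64(0.05))
([0.0, 0.01, 0.03], np.float64(0.05))
```

step_arm:
  steps:
    - {"xyz":[0,0.01,0.03],"turn":[0.04,0,0],"gripper":-1}
    - {"xyz":[0,0.01,0.04],"turn":[0.05,0,0],"gripper":-1}
    - {"xyz":[0,0.01,0.03],"turn":[0.05,0,0],"gripper":-1}
    - {"xyz":[0,0.01,0.03],"turn":[0.05,0,0],"gripper":-1}

```text
time_s: 16.32
position: [0.48, -0.006, 0.0923]
tool_rot: [[0.989, -0.129, 0.071], [-0.147, -0.866, 0.478], [0.0, -0.483, -0.875]]
ft_force: [-1.1, 0.8, 4.4]
grip_width: 0.0137
```

step_arm:
  steps:
    - {"xyz":[0,0,0.01],"turn":[0,0,0],"gripper":-1}
    - {"xyz":[0,0,0.01],"turn":[0,0,0],"gripper":-1}

```text
time_s: 16.48
position: [0.4801, -0.0057, 0.0916]
tool_rot: [[0.989, -0.129, 0.071], [-0.147, -0.866, 0.477], [-0.0, -0.483, -0.876]]
ft_force: [-0.1, -1.0, 4.2]
grip_width: 0.0133
```

```bash
python3 ang.py
```

```text
top 6606 6282 theta 1.392385674868412 s 0.11899085204177143 0.25092901877966195 z at s.2 0.16041106599308713
scene 4847 4720 theta 1.3953535844857234 s 0.12045612874288456 0.2503581977348982 z at s.2 0.15857746822400837
16.5833 [ 0.48005754 -0.00574556  0.09161138] [-1.8 -2.2  4.6]
```

step_arm:
  steps:
    - {"xyz":[0,0,0.01],"turn":[0,0,0],"gripper":-1}
    - {"xyz":[0,0,0.01],"turn":[0,0,0],"gripper":-1}
    - {"xyz":[0,0,0],"turn":[0,0,0],"gripper":-1}

```text
time_s: 16.83
position: [0.4801, -0.0054, 0.0909]
tool_rot: [[0.989, -0.129, 0.071], [-0.147, -0.866, 0.477], [0.0, -0.482, -0.876]]
ft_force: [-2.1, -3.5, 4.3]
grip_width: 0.0136
```

```bash
python3 ang.py
python3 - <<'E'
from h import *
w,d=snap('wrist'); cv2.imwrite('pics/w6.png',w[:,:,::-1])
E
```

```text
top 6611 6255 theta 1.3976108056121892 s 0.11904283661627366 0.25093561060752645 z at s.2 0.16003147704367526
scene 4835 4694 theta 1.400335709109534 s 0.1201698517487597 0.25091199538973474 z at s.2 0.1582475945380104
16.9333 [ 0.48014339 -0.00542807  0.09094704] [-1.6 -4.5  3. ]
```

View pics/w6.png

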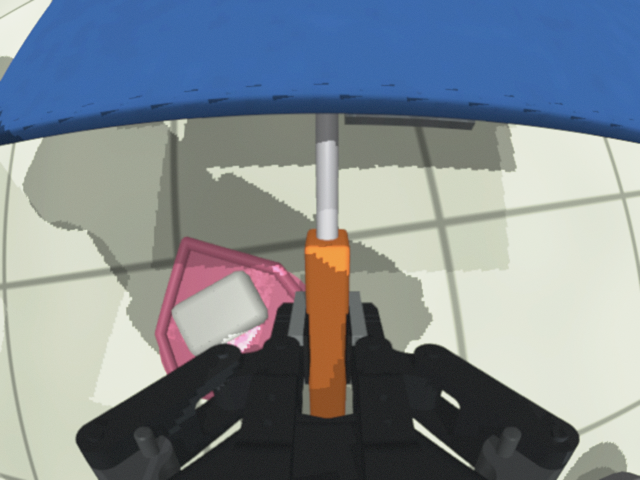

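The flap is at about 1.40 rad in both views, against its stop. The wrist view shows the rod running under the blue flap at (327,115), and the dish lies clear below. Now I'll relieve the load, slide the pin out sideways and leave outwards.

step_arm:
  steps:
    - {"xyz":[0,0,-0.03],"turn":[0,0,0],"gripper":-1}
    - {"xyz":[0,0,-0.025],"turn":[0,0,0],"gripper":-1}
    - {"xyz":[0,0,0],"turn":[0,0,0],"gripper":-1}
    - {"xyz":[0,0,0],"turn":[0,0,0],"gripper":-1}

```text
time_s: 17.32
position: [0.4798, -0.006, 0.0927]
tool_rot: [[0.989, -0.129, 0.07], [-0.147, -0.866, 0.478], [-0.0, -0.483, -0.876]]
ft_force: [0.4, -0.4, -0.8]
grip_width: 0.0134
```

step_arm:
  steps:
    - {"xyz":[-0.1,0,0],"turn":[0,0,0],"gripper":-1}
    - {"xyz":[-0.1,0,0],"turn":[0,0,0],"gripper":-1}
    - {"xyz":[-0.1,0,0],"turn":[0,0,0],"gripper":-1}

```text
time_s: 17.57
position: [0.4675, -0.0042, 0.0928]
tool_rot: [[0.989, -0.129, 0.07], [-0.147, -0.866, 0.478], [-0.0, -0.483, -0.876]]
ft_force: [0.8, -0.0, -1.6]
grip_width: 0.0137
```

Free of load, so I'll continue sideways and then outwards.

step_arm:
  steps:
    - {"xyz":[-0.15,0,0],"turn":[0,0,0],"gripper":-1}
    - {"xyz":[-0.2,0,0],"turn":[0,0,0],"gripper":-1}
    - {"xyz":[-0.25,0,0],"turn":[0,0,0],"gripper":-1}
    - {"xyz":[-0.25,0,0],"turn":[0,0,0],"gripper":-1}
    - {"xyz":[-0.2,0,0],"turn":[0,0,0],"gripper":-1}
    - {"xyz":[0,0,0],"turn":[0,0,0],"gripper":-1}
    - {"xyz":[0,0,0],"turn":[0,0,0],"gripper":-1}

```text
time_s: 18.15
position: [0.4265, 0.0016, 0.0931]
tool_rot: [[0.989, -0.129, 0.072], [-0.148, -0.866, 0.478], [0.0, -0.483, -0.876]]
ft_force: [0.3, -0.5, 0.1]
grip_width: 0.0135
```

step_arm:
  steps:
    - {"xyz":[0,0.2,-0.11],"turn":[0,0,0],"gripper":-1}
    - {"xyz":[0,0.4,-0.22],"turn":[0,0,0],"gripper":-1}
    - {"xyz":[0,0.5,-0.28],"turn":[0,0,0],"gripper":-1}
    - {"xyz":[0,0.5,-0.28],"turn":[0,0,0],"gripper":-1}
    - {"xyz":[0,0.5,-0.28],"turn":[0,0,0],"gripper":-1}
    - {"xyz":[0,0.5,-0.28],"turn":[0,0,0],"gripper":-1}
    - {"xyz":[0,0.2,-0.11],"turn":[0,0,0],"gripper":-1}
    - {"xyz":[0,0,0],"turn":[0,0,0],"gripper":-1}

```text
time_s: 18.82
position: [0.408, -0.1274, 0.0933]
tool_rot: [[0.989, -0.131, 0.073], [-0.15, -0.866, 0.477], [0.001, -0.482, -0.876]]
ft_force: [-0.3, 1.0, -0.9]
grip_width: 0.0135
```

step_arm:
  steps:
    - {"xyz":[0,-0.32,-0.58],"turn":[0,0,0],"gripper":-1}
    - {"xyz":[0,-0.32,-0.58],"turn":[0,0,0],"gripper":-1}
    - {"xyz":[0,-0.32,-0.58],"turn":[0,0,0],"gripper":-1}
    - {"xyz":[0,0,0],"turn":[-0.9,0,0],"gripper":-1}
    - {"xyz":[0,0,0],"turn":[-0.9,0,0],"gripper":-1}
    - {"xyz":[0,0,0],"turn":[-0.9,0,0],"gripper":-1}
    - {"xyz":[0,0,0],"turn":[-0.9,0,0],"gripper":-1}
    - {"xyz":[0,0,0],"turn":[-0.9,0,0],"gripper":-1}
    - {"xyz":[0,0,0],"turn":[-0.9,0,0],"gripper":-1}
    - {"xyz":[0,0,0],"turn":[-0.88,0,0],"gripper":-1}
    - {"xyz":[0,0,0],"turn":[0,0,-0.78],"gripper":-1}
    - {"xyz":[0,0,0],"turn":[0,0,0],"gripper":-1}
    - {"xyz":[0,0,0],"turn":[0,0,0],"gripper":-1}

```text
time_s: 19.9
position: [0.4077, -0.1242, 0.1729]
tool_rot: [[0.996, -0.085, 0.0], [-0.085, -0.996, 0.002], [-0.0, -0.002, -1.0]]
ft_force: [-0.3, -0.2, -0.8]
grip_width: 0.0136
```

```bash
cat > go.py <<'E'
from pole import *; import sys
o,w,C=pole(); R=np.array(o['tool_rot']); p=o['position']; print(o['time_s'],p.round(4),R.round(4).tolist(),np.round(o['ft_force'],1))
P=C[(np.abs(C[...,0])<.006)&(C[...,1]<-.045)&(C[...,1]>-.1)&(np.abs(C[...,2]-.006)<.02)]
print('rod', [np.r_[y,np.percentile(P[np.abs(P[:,1]-y)<.004,2],10),np.median(P[np.abs(P[:,1]-y)<.004,0])].round(4).tolist() for y in(-.05,-.07,-.09)])
Q=C[(np.abs(C[...,2]-.006)<.012)&(np.abs(C[...,0]-.02)<.02)&(np.abs(C[...,1]+.108)<.01)]; print('pin',np.percentile(Q,[1,50,99],axis=0).round(4).tolist())
t=np.array([.4914,-.2835,.130]); print('shift units',(R.T@(t-p)/.04).round(2))
E
python3 go.py; python3 ang.py
```

```text
19.9 [ 0.4077 -0.1242  0.1729] [[0.9963, -0.0854, 0.0001], [-0.0854, -0.9963, 0.0025], [-0.0001, -0.0025, -1.0]] [-0.3 -0.2 -0.8]
rod [[-0.05, 0.0025, 0.0009], [-0.07, 0.0026, 0.001], [-0.09, 0.0025, 0.001]]
pin [[0.0, -0.111, 0.0017], [0.0168, -0.1063, 0.0036], [0.0374, -0.0986, 0.007]]
shift units [2.43 3.79 1.06]
top 6926 6532 theta 1.3995239396987345 s 0.11884559952721627 0.2513839416697143 z at s.2 0.16006104252818737
scene 4852 4697 theta 1.3990671539815798 s 0.12026856845620996 0.25040803539499606 z at s.2 0.1582634653216245
20.05 [ 0.40765034 -0.12506726  0.17286123] [-0.   0.3 -0.1]
```

step_arm:
  steps:
    - {"xyz":[0.4,0.63,0],"turn":[0,0,0],"gripper":-1}
    - {"xyz":[0.4,0.63,0],"turn":[0,0,0],"gripper":-1}
    - {"xyz":[0.4,0.63,0],"turn":[0,0,0],"gripper":-1}
    - {"xyz":[0.4,0.63,0],"turn":[0,0,0],"gripper":-1}
    - {"xyz":[0.4,0.63,0],"turn":[0,0,0],"gripper":-1}
    - {"xyz":[0.43,0.64,0],"turn":[0.03,0,-0.04],"gripper":-1}
    - {"xyz":[0,0,0.5],"turn":[0,0,0],"gripper":-1}
    - {"xyz":[0,0,0.5],"turn":[0,0,0],"gripper":-1}
    - {"xyz":[0,0,0],"turn":[0,0,0],"gripper":-1}
    - {"xyz":[0,0,0],"turn":[0,0,0],"gripper":-1}
    - {"xyz":[0,0,0],"turn":[0,0,0],"gripper":-1}

```text
time_s: 20.97
position: [0.4919, -0.2845, 0.1337]
tool_rot: [[0.997, -0.082, 0.001], [-0.082, -0.997, 0.003], [0.001, -0.003, -1.0]]
ft_force: [-0.0, -0.7, -0.8]
grip_width: 0.0137
```

```bash
python3 go.py
python3 - <<'E'
from h import *
w=V('wrist'); cv2.imwrite('pics/w7.png',w.im[:,:,::-1])
E
```

```text
20.9667 [ 0.4919 -0.2845  0.1337] [[0.9966, -0.0823, 0.0014], [-0.0823, -0.9966, 0.0033], [0.0011, -0.0034, -1.0]] [-0.  -0.7 -0.8]
rod [[-0.05, 0.0024, 0.001], [-0.07, 0.0024, 0.001], [-0.09, 0.0022, 0.001]]
pin [[0.0003, -0.1114, 0.0015], [0.0169, -0.1067, 0.0034], [0.0374, -0.0987, 0.0069]]
shift units [-0.01 -0.02  0.09]
```

View pics/w7.png

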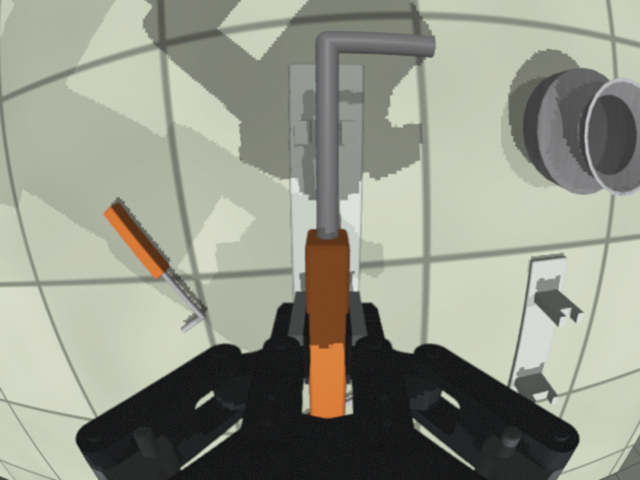

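The pole is over the rest and parallel to it, with the rest plate centred under the rod at (327,130). I'll lower it slowly.

step_arm:
  steps:
    - {"xyz":[-0.01,-0.02,0.3],"turn":[-0.03,0,0.06],"gripper":-1}
    - {"xyz":[0,0,0.3],"turn":[0,0,0],"gripper":-1}
    - {"xyz":[0,0,0.3],"turn":[0,0,0],"gripper":-1}
    - {"xyz":[0,0,0.3],"turn":[0,0,0],"gripper":-1}
    - {"xyz":[0,0,0.2],"turn":[0,0,0],"gripper":-1}
    - {"xyz":[0,0,0.2],"turn":[0,0,0],"gripper":-1}
    - {"xyz":[0,0,0],"turn":[0,0,0],"gripper":-1}
    - {"xyz":[0,0,0],"turn":[0,0,0],"gripper":-1}

```text
time_s: 21.68
position: [0.4915, -0.2834, 0.0691]
tool_rot: [[0.996, -0.087, 0.001], [-0.087, -0.996, 0.001], [0.0, -0.001, -1.0]]
ft_force: [-0.2, -0.4, -0.1]
grip_width: 0.0137
```

step_arm:
  steps:
    - {"xyz":[0,0,0.07],"turn":[0,0,0],"gripper":-1}
    - {"xyz":[0,0,0.06],"turn":[0,0,0],"gripper":-1}
    - {"xyz":[0,0,0],"turn":[0,0,0],"gripper":-1}
    - {"xyz":[0,0,0],"turn":[0,0,0],"gripper":-1}

```text
time_s: 22.02
position: [0.4914, -0.2833, 0.0636]
tool_rot: [[0.996, -0.087, 0.0], [-0.087, -0.996, 0.001], [0.0, -0.001, -1.0]]
ft_force: [0.0, 0.7, -1.3]
grip_width: 0.0137
```

step_arm:
  squeeze: 20
  steps:
    - {"xyz":[0,0,0.01],"turn":[0,0,0],"gripper":-1}
    - {"xyz":[0,0,0],"turn":[0,0,0],"gripper":-0.5}
    - {"xyz":[0,0,0],"turn":[0,0,0],"gripper":0}
    - {"xyz":[0,0,0],"turn":[0,0,0],"gripper":0.5}
    - {"xyz":[0,0,0],"turn":[0,0,0],"gripper":1}
    - {"xyz":[0,0,0],"turn":[0,0,0],"gripper":1}
    - {"xyz":[0,0,0],"turn":[0,0,0],"gripper":1}
    - {"xyz":[0,0,0],"turn":[0,0,0],"gripper":1}
    - {"xyz":[0,0,0],"turn":[0,0,0],"gripper":1}
    - {"xyz":[0,0,0],"turn":[0,0,0],"gripper":1}
    - {"xyz":[0,0,0],"turn":[0,0,0],"gripper":1}
    - {"xyz":[0,0,0],"turn":[0,0,0],"gripper":1}

```text
time_s: 23.02
position: [0.4914, -0.2833, 0.0631]
tool_rot: [[0.996, -0.087, 0.0], [-0.087, -0.996, 0.002], [0.0, -0.002, -1.0]]
ft_force: [0.8, 0.5, -0.0]
grip_width: 0.0855
```

step_arm:
  steps:
    - {"xyz":[0,0,-0.3],"turn":[0,0,0],"gripper":1}
    - {"xyz":[0,0,-0.6],"turn":[0,0,0],"gripper":1}
    - {"xyz":[0,0,-0.8],"turn":[0,0,0],"gripper":1}
    - {"xyz":[0,0,-0.8],"turn":[0,0,0],"gripper":1}
    - {"xyz":[0,0,-0.8],"turn":[0,0,0],"gripper":1}
    - {"xyz":[0,0,0],"turn":[0,0,0],"gripper":1}
    - {"xyz":[0,0,0],"turn":[0,0,0],"gripper":1}
    - {"xyz":[0,0,0],"turn":[0,0,0],"gripper":1}

```text
time_s: 23.68
position: [0.491, -0.2832, 0.1943]
tool_rot: [[0.996, -0.087, -0.001], [-0.087, -0.996, 0.002], [-0.001, -0.002, -1.0]]
ft_force: [0.4, -0.0, -0.4]
grip_width: 0.0851
```

```bash
cp top.npz top_open.npz; python3 ang.py
python3 - <<'E'
from h import *
w_,d=snap('wrist'); w=V('wrist'); hsv=cv2.cvtColor(w.im,cv2.COLOR_RGB2HSV); C=wcloud(w)
m=cv2.inRange(hsv,(5,150,80),(22,255,255)); k,L,st,ce=cv2.connectedComponentsWithStats(m); i=1+st[1:,4].argmax(); P=C[L==i]; P=P[np.abs(P[:,2]-.067)<.006]
print('handle',np.median(P[:,2]),cv2.minAreaRect(np.float32(P[:,:2])*1000),cv2.fitLine(np.float32(P[:,:2])*1000,2,0,.01,.01).ravel())
q=C[(np.abs(C[...,1]+.176)<.008)&(C[...,0]>.505)&(C[...,0]<.54)&(C[...,2]>.03)]; print('pin z top',np.percentile(q,[5,50,95],axis=0).round(4).tolist())
cv2.imwrite('pics/w8.png',w.im[:,:,::-1])
E
```

```text
top 6066 5744 theta 1.399698482170867 s 0.11962549635971198 0.2512052412381161 z at s.2 0.16013419330035245
scene 4845 4699 theta 1.3998631390155185 s 0.12016562331939364 0.25057223625581176 z at s.2 0.15825652547447655
23.7833 [ 0.49088036 -0.28314934  0.19366209] [ 0.2 -0.1  0.1]
handle 0.06728648547017502 ((491.0799560546875, -294.69573974609375), (98.4257583618164, 14.909104347229004), 85.45101165771484) [ 8.6823516e-02  9.9622369e-01  4.9163837e+02 -2.9156754e+02]
pin z top [[0.5067, -0.1818, 0.0574], [0.5213, -0.1781, 0.0595], [0.5369, -0.174, 0.061]]
```

View pics/w8.png

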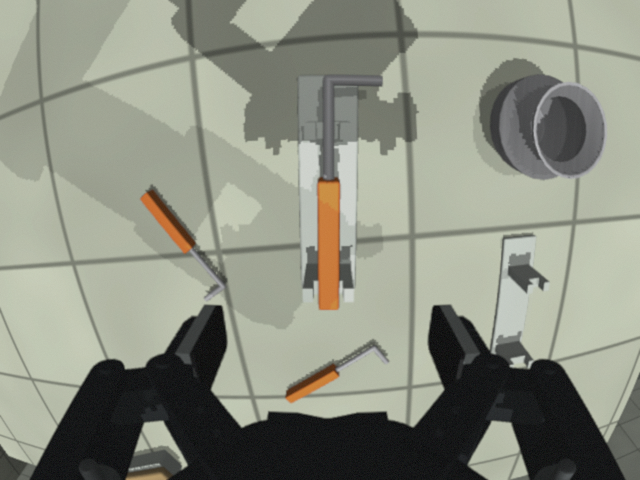

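The pole lies in both forks of its rest, pin level, fingers clear. I'll do a last comparison of the objects with the first picture, then hand in.

Run:
```python
from h import *
for n in('scene','top'):
    a=cv2.imread(f'pics/{n}0.png'); b=V(n).im[:,:,::-1]
    boxes={'scene':dict(dish=(222,265,340,390),lota=(285,335,240,285),jar=(245,290,465,515),comb=(170,235,470,515)),'top':dict(dish=(268,325,238,295),lota=(160,210,338,385),jar=(140,190,100,150),comb=(230,318,88,142))}[n]
    for k,(r0,r1,c0,c1) in boxes.items():
        f=lambda x:np.float32(cv2.cvtColor(np.ascontiguousarray(x[r0:r1,c0:c1]),cv2.COLOR_BGR2GRAY))
        print(n,k,'px shift',np.round(cv2.phaseCorrelate(f(a),f(b))[0],2))
order.close_job(); print(env.observe()['time_s'])
```

```text
scene dish px shift [0.34 0.67]
scene lota px shift [0.55 0.03]
scene jar px shift [-0.05  0.54]
scene comb px shift [0.36 0.03]
top dish px shift [0.07 0.01]
top lota px shift [-0.06 -0.  ]
top jar px shift [ 0.   -0.02]
top comb px shift [-0.02 -0.02]
the job is handed in; nothing more can be done
the job is handed in; nothing more can be done
```

The job is done and handed in: the flap is open against its stop, and the pole is back in its rest and released. No verdict was reported, so what follows rests on my own checks.

**What I did:** I took the large pole from the larger rest and put its pin through the brass eye, which I located with the wrist camera. I swung the flap down along its arc with the pole tilting partly with it. Then I relieved the load, slid the pin out sideways, left outwards before rising, and laid the pole back.

**Last checks:**
- **Flap:** about 1.40 rad open in both the top and scene views, unchanged after unhooking.
- **Forces:** the tool force stayed below about 8 N at every reading. It was read only at the end of each move.
- **Pole:** the handle lies within about 2 mm and 0.3° of where it started, with the pin level and the fingers open and clear above it.
- **Lota, soap dish, jar and comb:** image shifts under 1 pixel (about 2 mm), so undisturbed.
- **Time:** about 24 s of the 72 s allowed.

**Disagreements:**
- The automatic ring fit put the eye about 4 mm too high. I used the wire profiles instead, and they proved right.
- One wrist-camera reading of the flap angle was low (0.58 rad instead of about 0.67) because it caught the flap's edge.
- One angle check failed because the flap hid the rod. I then used the top and scene cameras.

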